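# Pull the serving hatch down with the hooked pole

## Task

Take the short hooked pole from its cradle and, slanting it clearly upwards (20 to 50 degrees) under the wire rack, drop its hook from above into the brass ring of the raised hatch window. Pull the window gently all the way down onto its sill with the pole, never touching the hatch with the gripper itself, then unhook the pole and lay it back in the cradle's notches as it was, hook downwards. Leave the jar, pitcher, rolling pin and pastry wheel where they stand.

Things in the scene. Friction and masses are not known exactly. Their poses are not given: they have to be found in the camera images.
- hatch: White glazed serving hatch fixed on the table, 360 mm wide, 420 high. Origin: under the sill's middle; z up, y along its width, front looks to its own -x (to the robot, turned by its yaw). Sill 80 mm deep, 35 high; frame front face at x = -25 mm. Lower sash slides; the upper pane is fixed.
- rack_front (a point): Middle of the front bar of the steel wire rack that juts from the hatch over the ring, at height 385 mm, 220 mm forward (-x) of the hatch's middle; bars 8 mm thick, rack y = -104 to +104 mm. It bars an upright gripper over a level pole: work from under and before it with the pole slanting.
- ring (a point): Centre of the brass ring on the sash's top rail, axes as hatch. The ring lies level (hole vertical): centre-line radius 19 mm, bar 6 mm thick, hole 32 mm across. Centre 44 mm forward (-x) of the hatch's middle, 25 mm off the sash's face. Height 310 mm with the sash fully up, 190 mm fully down; it rides with the sash.
- sash (a joint): How far the glazed sash has been pulled down: 0 fully up, 0.120 m fully down on the sill (rigid stop). Starts 0 to 25 mm down. Stiff guides hold it where it is left: pulling takes about 2.5 to 6 N, lifting it about 9 to 12 N; no catch or spring.
- cradle: Dark wooden cradle fixed on the table: base 150 x 90 x 15 mm, two notched posts 12 mm thick at x = -50 and +50 mm. Notch floors 64 mm above the table, notches 28 mm wide, straight walls to 82 mm, flared lips to about 97 mm (lips 60 mm apart outside). Origin: under the base's middle; x along the pole, +x to the hook end.
- pole: Loose hatch pole, 110 g, lying in the cradle, hook downwards. Beech handle 130 mm long, 22 mm square; origin at the handle's centre, x along the pole to the hook, z up as it lies (75 mm above the table). Steel rod 8 mm thick to x = 145 mm, then a hook of 6 mm bar. Grip its y faces between the posts; a pull over 10 N at the hook may turn it in the grip.
- hook_tip (a point): Free end of the hook's beak, at x = 151 mm, z = -33 mm in the pole's frame. The beak points 40 degrees back: with the pole raised 40 degrees it points straight down, and the tip is then 137 mm ahead of and 72 mm above the handle's centre, the hook's top 33 mm above the tip, and the throat, where the ring's near bar bears, 20 mm above the tip and 7 mm nearer the handle.
- jar: Glass storage jar with flip-top lid, 92 mm wide, 138 mm high; origin under its centre. Bystander.
- pitcher: Small white ceramic pitcher, 80 mm wide (handle to +y, 66 mm out), 110 mm high; origin under its centre. Bystander.
- rolling_pin: Beech rolling pin, 50 mm thick, 330 mm long along its y; origin under its middle. Bystander.
- pastry_wheel: Pastry wheel lying flat, handle 90 x 20 x 20 mm to -x, steel wheel 52 mm across at x = +62 mm; origin under the shaft. Bystander.
Mind the look-alikes: they are no part of the job. What is shaped like the pole but green is not meant.

How it is judged:
By the outcome, as a careful person would: the job done as asked, in the order asked, and still so for the second after the job is handed in, with the robot touching nothing.
It also fails if it takes over 69 s, if anything falls off the work surface, if the arm or the gripper's body presses on something with over 40 N, if the wrist force passes 120 N, or if a joint passes its speed limit or range.

## Robot

A 6-joint arm with a two-finger parallel gripper is mounted at the origin on the work surface. World frame = base frame: x ahead of the robot, y to its left, z up, the work surface at z = 0. Lengths are in mm, angles in degrees, forces in N, time in s.
With the tool pointing down it reaches from about 300 to 850 mm from the base axis. Payload 4.2 kg.
Tool frame: the origin (TCP) lies midway between the tips of the shut fingers; the grasp point (between the pads) lies 19 mm behind it (env.hold_point_z is the z of the grasp point in the tool frame, in mm); z points along the fingers, y is the direction in which the jaws open and shut (so a half turn about z gives the same grasp; the last joint's range is limited). The gripper opens to 91 mm and grips with 3 to 60 N. Pads are 32 mm wide; open, the fingers measure 118 mm over their backs; the gripper's body (76 mm by 178 mm) begins 60 mm behind the grasp point.
Start: joints at [64.114, 18.312, 89.639, -0, 72.044, -1.146], TCP at [240.645, 522.238, 213.976] pointing down, gripper open.
Joint ranges: [-177.97, 177.97], [-48.28, 115.42], [12.27, 149.76], [-77.06, 257.06], [2.81, 150.46], [-146.56, 146.56]. Speed limits (degrees/s): [147.25, 147.25, 180, 180, 180, 180].

## Interface

Orientations are given as [roll, pitch, yaw] about the fixed x, y, z axes, in that order (R = Rz(yaw) Ry(pitch) Rx(roll)).
In Python, from workcell import env, grab_frame, camera_params, spotter gives the robot as it stands. The module is installed in compiled form; this text tells all that it offers.
- The arm moves only by the shell command python3 -m jog 'ROWS' [FORCE]. ROWS is text: rows parted by semicolons, each of 7 numbers parted by spaces: the turn, a rotation vector about the world's x, y, z in units of 5 degrees (1.0 is 5 degrees), then the shift along the world's x, y, z in units of 25 mm (1.0 is 25 mm), then the opening, from 0 (shut) to 1 (fully open). A call has 1 to 5 rows; each row is the pose to reach, as a shift and turn from the pose commanded when the call began; what a row does not reach only later rows make up. A row lasts 1/8 s, in which the tool goes at most 62.5 mm and 10.7 degrees, less where a joint would pass 70% of its speed; a pose out of reach is approached as far as the arm can. A call with a gripper value outside its range is refused whole. The fingers move at their own pace and stop on an object; FORCE is the grip in N (left out, the last holds). Time passes only in rows, so rows that repeat a pose let the fingers close. It gives the time, the measured TCP pose, the force and the opening at its end, in the units of the state.
- env.state(): the state, without advancing time (a new reading comes with each control period).
- grab_frame(name): name is "side" or "top" or "wrist"; returns the picture (384x512x3 uint8, red, green, blue); there is no depth.
- camera_params(name): a dict with "K" (3x3 intrinsics, pixels), "rvec" (rotation vector, rad) and "tvec" (3), from world to camera coordinates, as OpenCV has them. Camera axes: x right, y down, z forward; pixel columns grow to the right and rows downward; lengths in mm; the calibration is good to about 2 mm. A picture is of the moment at which its call begins: read the wrist's pose just before it. camera_params takes no time and is no camera call; for the wrist camera it gives the pose at the moment of the call.
- env.job_done(): hands the job in, once; it reports no verdict.
Trained networks look in the newest picture that a camera, given by its name, has taken for a name from the list of things; names that differ only in an ending like _2 or _b are one class to them, and where a whole thing is asked for, a point or a joint stands for the part that bears it (a point fixed in the world has none). Each returns a list of dicts, best first, with "conf" (0 to 1); they miss things now and then, are a little off and sometimes report something else, mostly with a low value. They report only what shows in the picture. A call takes as long as a camera call. They do not tell look-alikes from the thing itself.
- spotter.look_for(query, camera): "box" ([left, top, width, height] in pixels, round what is visible of it).
- spotter.trace(query, camera): "region" (384x512 bool, what is visible of it) and "box" ([left, top, width, height] in pixels, round what is visible of it).
The state is a dict: "time_s": time; "qpos": joint angles; "qvel": joint speeds; "effort": joint torques, N m; "ee_pos": TCP position; "ee_rot": TCP orientation; "force": force on the tool from outside, world axes, zero at the start; "torque": the same for the moment, N m; "gripper_width": finger opening in mm.
Only numpy, scipy, OpenCV 4.12 (cv2) and the standard library are available. Lean on these libraries where they do the work, as an engineer would, in place of code of your own. Each camera call takes 0.05 s, during which the arm holds its last target. There are 200 camera calls.

## Working session

There is one attempt and no reset: what is moved stays moved. The work goes in short steps, Python scripts to look and compute and a shell command to move; the robot and the scene stay as the last step left them, time stands still between calls to the robot, and variables do not carry over. Pictures are saved under pics/ and viewed, about 8 in all and at most 12, crops included, and the job is handed in when it is done.

```bash
mkdir -p pics; cat > h.py <<'E'
import numpy as np, cv2
from workcell import env, grab_frame, camera_params, spotter
def P(c):
    p=camera_params(c); R,_=cv2.Rodrigues(np.array(p["rvec"],float)); return np.array(p["K"],float),R,np.array(p["tvec"],float).reshape(3)
def proj(c,X):
    K,R,t=P(c); q=(np.atleast_2d(X)@R.T+t)@K.T; return q[:,:2]/q[:,2:]
def ray(c,uv):
    K,R,t=P(c); d=R.T@np.linalg.solve(K,[uv[0],uv[1],1.]); return -R.T@t,d
def onz(c,uv,z):
    o,d=ray(c,uv); return o+d*(z-o[2])/d[2]
def tri(*obs):
    A=0;b=0
    for c,uv in obs:
        o,d=ray(c,uv); d=d/np.linalg.norm(d); M=np.eye(3)-np.outer(d,d); A=A+M; b=b+M@o
    return np.linalg.solve(A,b)
def save(img,n): cv2.imwrite("pics/"+n,img[:,:,::-1])
E
python3 - <<'E'
from h import *
a=grab_frame("top"); b=grab_frame("side")
save(np.hstack([cv2.resize(a,(800,600))]),"top0.png"); save(cv2.resize(b,(800,600)),"side0.png")
for c in("top","side"):
    K,R,t=P(c); print(c,-R.T@t,R[2],K[0,0])
    for q in["hatch","cradle","pole","hook_tip","ring","sash","jar","pitcher","rolling_pin","pastry_wheel"]:
        print(q,[(round(d["conf"],2),[int(x) for x in d["box"]]) for d in spotter.look_for(q,c)][:3])
E
```

```text
top [ 372.70812997  -59.63289978 1438.22356976] [ 0.14491462 -0.0211884  -0.98921727] 398.033757563648
hatch [(0.89, [155, 95, 135, 104])]
cradle [(0.67, [174, 123, 107, 26]), (0.57, [310, 215, 31, 45])]
pole [(0.8, [324, 189, 17, 62]), (0.59, [365, 233, 48, 47])]
hook_tip [(0.92, [360, 232, 46, 31]), (0.83, [322, 190, 20, 62])]
ring [(0.77, [174, 122, 106, 27])]
sash [(0.67, [176, 121, 102, 27])]
jar [(0.67, [124, 204, 32, 29])]
pitcher [(0.91, [319, 135, 24, 28])]
rolling_pin [(0.87, [149, 231, 91, 34]), (0.43, [176, 121, 106, 29])]
pastry_wheel [(0.85, [267, 208, 14, 46]), (0.52, [318, 134, 23, 27])]
side [ 176.20656771  939.74536154 1317.80083387] [ 0.24548935 -0.66390842 -0.70637143] 418.7251521166291
hatch [(0.68, [167, 118, 103, 153])]
cradle [(0.86, [292, 172, 39, 35])]
pole [(0.73, [315, 164, 29, 12]), (0.56, [277, 168, 44, 22])]
hook_tip [(0.64, [289, 170, 31, 16]), (0.54, [317, 164, 22, 11])]
ring []
sash [(0.86, [191, 149, 34, 89])]
jar [(0.78, [226, 291, 30, 47])]
pitcher [(0.67, [237, 153, 16, 24])]
rolling_pin [(0.86, [279, 246, 13, 76])]
pastry_wheel [(0.55, [275, 214, 43, 14])]
```

View pics/top0.png

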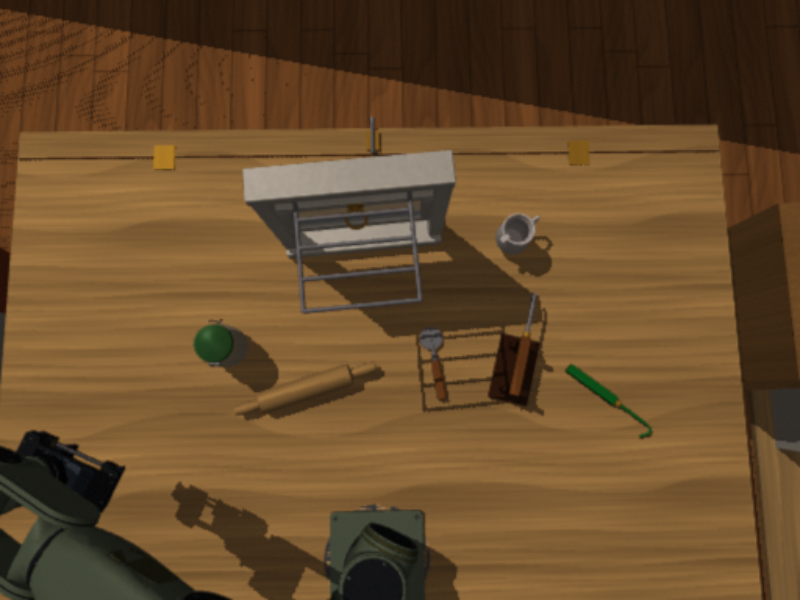

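View pics/side0.png

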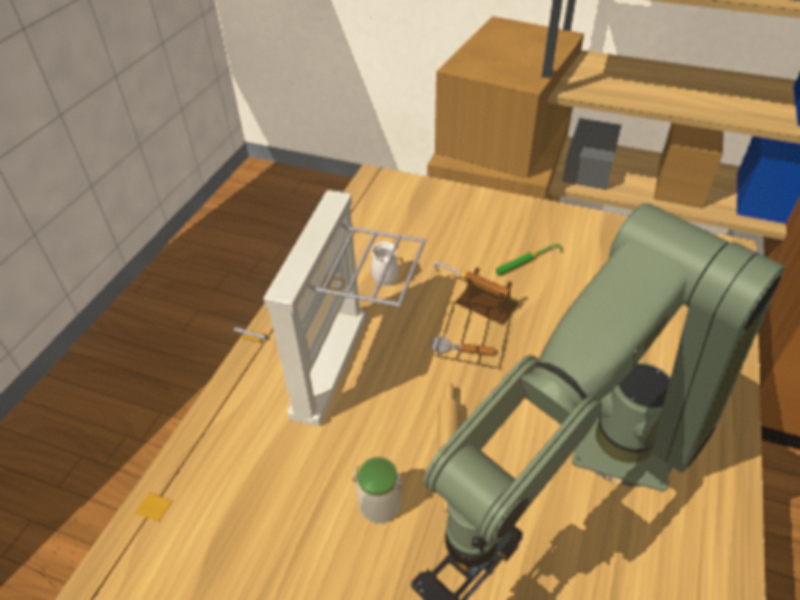

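The top view shows the cradled brown pole at (520,365) with its hook end at (533,297). The green look-alike is at (605,395), lying loose. The one in the cradle with the beech handle fits. The rack's front bar runs from (303,311) to (420,300). I'll enlarge these to confirm.

```bash
python3 - <<'E'
from h import *
a=grab_frame("top"); b=grab_frame("side")
z=lambda im,x,y,w,h:cv2.resize(im[y:y+h,x:x+w],(400,300),interpolation=cv2.INTER_CUBIC)
A=z(a,150,90,144,108);B=z(a,300,180,80,60)
C=z(b,170,110,120,90);D=z(b,270,150,80,60)
save(np.vstack([np.hstack([A,B]),np.hstack([C,D])]),"crop1.png")
print(P("top")[0])
E
```

```text
[[398.03375756   0.         263.75626547]
 [  0.         398.03375756 189.72521608]
 [  0.           0.           1.        ]]
```

View pics/crop1.png

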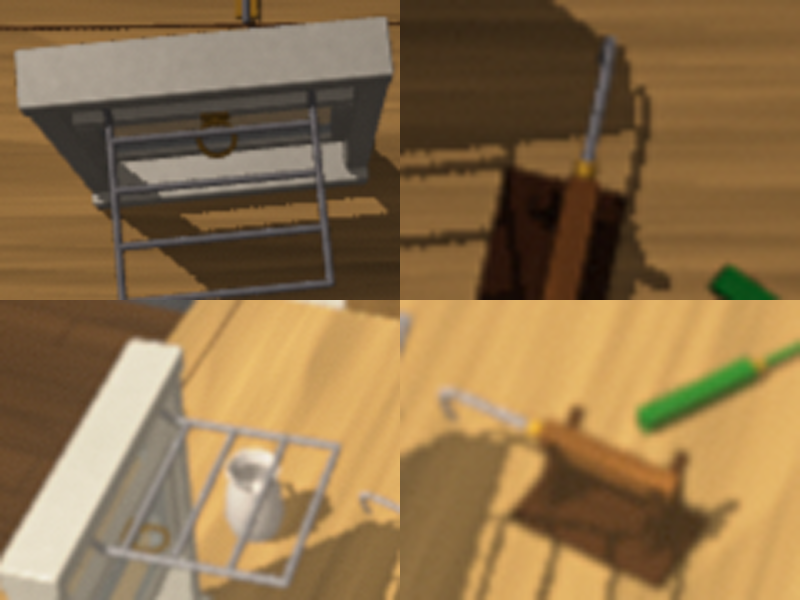

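The crops confirm it. The brown pole lies in the cradle hook down (crop B, hook end at (609,40)), the green one lies outside, and the ring shows at crop A (217,138) and crop C (153,538).

```bash
python3 - <<'E'
from h import *
np.set_printoptions(suppress=True,precision=1)
A=lambda u,v:("top",(150+u/2.7778,90+v/2.7778))
B=lambda u,v:("top",(300+(u-400)/5,180+v/5))
C=lambda u,v:("side",(170+u/3.3333,110+(v-300)/3.3333))
D=lambda u,v:("side",(270+(u-400)/5,150+(v-300)/5))
L=onz(*A(122,298),385);R=onz(*A(331,282),385);print("rackT",L,R,(L+R)/2,np.linalg.norm(L-R))
L2=onz(*C(287,582),385);R2=onz(*C(338,446),385);print("rackS",L2,R2,(L2+R2)/2)
d=((L-R)+(L2-R2))/2; yaw=np.arctan2(-d[0],d[1]);print("yaw",np.degrees(yaw), np.degrees(np.arctan2(-(L-R)[0],(L-R)[1])))
m=(L+R+L2+R2)/4; print("hatch origin",m+220*np.array([np.cos(yaw),np.sin(yaw),0]))
h1=onz(*A(17,52),420);h2=onz(*A(388,18),420);print("hatch back top",h1,h2)
f1=onz(*A(22,110),420);f2=onz(*A(390,74),420);print("hatch front top",f1,f2,np.linalg.norm(f1-f2),np.degrees(np.arctan2(-(f1-f2)[0],(f1-f2)[1])))
print("ring",tri(A(217,138),C(153,538)))
r=m+176*np.array([np.cos(yaw),np.sin(yaw),0]);print("ring xy from rack",r)
hf=onz(*B(583,178),86);hr=onz("top",(517/1.5625,393/1.5625),86);print("handle",hf,hr,np.linalg.norm(hf-hr),(hf+hr)/2)
rod=onz(*B(609,40),79);print("rodend",rod); dd=rod-hr;print(np.degrees(np.arctan2(dd[1],dd[0])))
hs=onz(*D(545,425),86);hsr=onz(*D(677,480),86);print("handleS",hs,hsr,(hs+hsr)/2)
print("hookS",onz(*D(447,393),79))
print(env.state()["time_s"])
for q in["ring","pole","cradle"]:
  for c in("top","side"):
    for t in spotter.trace(q,c)[:2]:
        ys,xs=np.nonzero(t["region"]);uv=(xs.mean(),ys.mean());print(q,c,round(t["conf"],2),t["box"],uv,onz(c,uv,80))
        if q=="pole":
            p,_=cv2.PCACompute(np.c_[xs,ys].astype(np.float32),mean=None)[:2];print(p)
            pts=np.c_[xs,ys];e=cv2.PCACompute(pts.astype(np.float32),mean=None)[1][0];s=pts@e;print([onz(c,pts[i],80) for i in(s.argmin(),s.argmax())])
E
```

```text
rackT [509.7 103.9 385. ] [521.9 -96.5 385. ] [515.8   3.7 385. ] 200.79511991562055
rackS [499.7 105.5 385. ] [516.5 -92.5 385. ] [508.1   6.5 385. ]
yaw 4.163642779439786 3.4762359521064328
hatch origin [731.4  21.  385. ]
hatch back top [743.6 199.9 420. ] [ 773.4 -155.8  420. ]
hatch front top [686.3 194.  420. ] [ 717.3 -156.1  420. ] 351.4588059279963 5.052815406368308
ring [685.9  17.  302. ]
ring xy from rack [687.5  17.8 385. ]
handle [ 477.5 -335.6   86. ] [ 356.8 -310.7   86. ] 123.24450874192758 [ 417.1 -323.1   86. ]
rodend [ 573.4 -359.5   79. ]
-12.687538022646006
handleS [ 470.1 -330.4   86. ] [ 348.5 -302.2   86. ] [ 409.3 -316.3   86. ]
hookS [ 563.7 -348.8   79. ]
1.2
ring top 0.93 [177.4, 123.9, 102.3, 27.3] (np.float64(226.3684210526316), np.float64(134.73564593301435)) [769.1  39.   80. ]
ring side 0.93 [190.5, 148.4, 34.9, 88.4] (np.float64(207.4298674110258), np.float64(192.45219818562455)) [ 799.4 -113.4   80. ]
ring side 0.2 [236.3, 154.6, 19.2, 26.4] (np.float64(245.79891304347825), np.float64(168.8913043478261)) [ 701.2 -298.5   80. ]
pole top 0.8 [326.3, 
[... 497 characters left out ...]
 -315.3   80. ]
[[310.7 181.3]]
[array([ 489.5, -337. ,   80. ]), array([ 348.2, -296.2,   80. ])]
pole side 0.44 [315.7, 164.3, 31.0, 9.9] (np.float64(329.9527027027027), np.float64(168.36486486486487)) [ 355.9 -420.6   80. ]
[[330.  168.4]]
[array([ 401.9, -373.7,   80. ]), array([ 303.9, -489.4,   80. ])]
cradle top 0.81 [313.9, 215.8, 28.3, 47.6] (np.float64(326.95812182741116), np.float64(236.11421319796955)) [ 408.7 -300.7   80. ]
cradle top 0.57 [174.4, 122.3, 100.9, 25.5] (np.float64(228.66599732262384), np.float64(134.43373493975903)) [770.1  30.9  80. ]
cradle side 0.61 [292.8, 177.7, 37.3, 30.5] (np.float64(311.58288770053474), np.float64(193.7450980392157)) [ 392.3 -246.    80. ]
```

```bash
python3 - <<'E'
from h import *
s=env.state();print(s["ee_pos"],s["ee_rot"],s["force"],env.hold_point_z)
K,R,t=P("wrist");print("cam",-R.T@t,R[2])
E
python3 -m jog '0 0 0 0.3 -2.5 1 1;0 0 -1.9 0.6 -5 1.5 1;0 0 -4 1 -7.5 2 1;0 0 -6 1.4 -10 2 1;0 0 -8 1.8 -12.5 2 1'
```

```text
[240.65477718 522.25017706 213.9671455 ] [ 1.79993935e+02 -7.27337440e-04  1.55261545e+02] [0.38003918 0.60784351 0.56545133] -18.8
cam [167.80045612 555.44893188 383.56414962] [ 0.25921547 -0.1183019  -0.95854682]
time_s: 2.12
ee_pos: [284.1, 218.2, 264.4]
ee_rot: [179.9, 0.0, 115.0]
force: [1.7, -0.7, 1.4]
gripper_width: 91.4
```

```bash
python3 -m jog '0 0 1 0.6 -2.4 0 1;0 0 2.5 1.2 -4.8 0 1;0 0 4.5 1.8 -7.2 -0.5 1;0 0 6 2.4 -9.6 -1 1;0 0 7.5 3 -12 -1.5 1'; python3 -m jog '0 0 1 0.5 -2.4 -0.3 1;0 0 2 1 -4.8 -0.6 1;0 0 2.9 1.5 -7 -1 1;0 0 2.9 1.9 -9.4 -1.4 1;0 0 2.9 1.9 -9.4 -1.4 1'; python3 -m jog '0 0 0 0 0 0 1;0 0 0 0 0 0 1'
python3 - <<'E'
from h import *
np.set_printoptions(suppress=True,precision=1)
s=env.state();print(s["qpos"],s["ee_pos"],s["ee_rot"])
w=grab_frame("wrist")
c,y=np.array([414,-320,75.]),np.radians(-13)
for X in([-65,0,11],[65,0,11],[145,0,0],[0,0,11]):
    u=proj("wrist",c+[X[0]*np.cos(y),X[0]*np.sin(y),X[2]])[0];print(X,u)
    cv2.circle(w,(int(u[0]),int(u[1])),3,(255,0,255),1)
save(cv2.resize(w,(768,576)),"w1.png")
E
```

```text
time_s: 2.75
ee_pos: [348.1, -29.1, 237.3]
ee_rot: [179.9, 0.1, 150.9]
force: [0.2, 0.6, 0.2]
gripper_width: 91.2
time_s: 3.38
ee_pos: [395.4, -265.8, 201.1]
ee_rot: [-180.0, -0.1, 164.9]
force: [0.1, 1.0, 0.1]
gripper_width: 91.3
time_s: 3.62
ee_pos: [395.2, -261.3, 202.6]
ee_rot: [180.0, 0.0, 165.2]
force: [-0.6, 0.2, 0.2]
gripper_width: 91.1
[ -34.9    9.7  103.2    0.    67.1 -110.1] [ 395.2 -261.3  202.6] [180.    0.  165.2]
[-65, 0, 11] [194.7 154.2]
[65, 0, 11] [205.2 277.4]
[145, 0, 0] [211.8 333.1]
[0, 0, 11] [200.3 219.5]
```

View pics/w1.png

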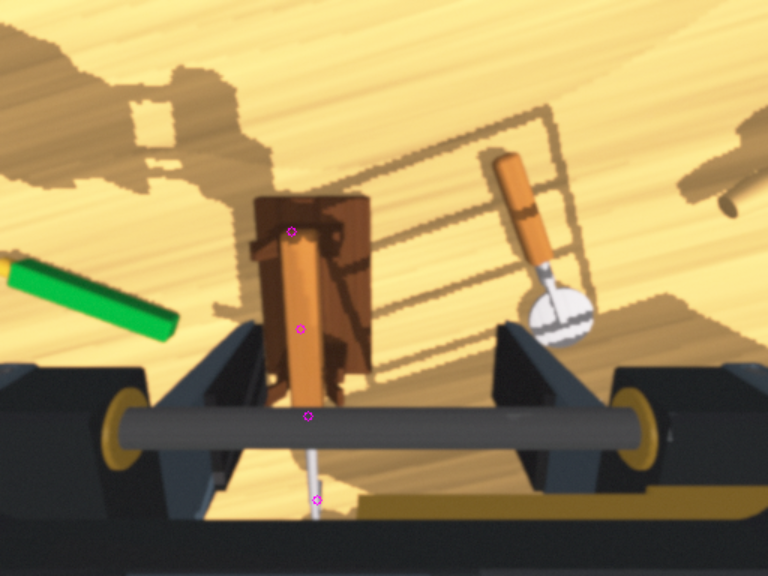

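The pole and its cradle show at (300,230)–(315,500), close to my projected marks. The last call fell short, so I still have about 50 mm to go in −y. I'll refine the pole line.

```bash
cat > pole.py <<'E'
from h import *
np.set_printoptions(suppress=True,precision=1)
a=onz("wrist",(200,155),86);m=onz("wrist",(201.5,219),86);b=onz("wrist",(209.8,333),79)
print(a,m,b);d=b-a;print(np.degrees(np.arctan2(d[1],d[0])),np.hypot(*d[:2]))
d=d/np.hypot(*d[:2]); c=a+65*d; print("centre",c); g=c-8*d; g[2]=75
s=env.state();e=np.array(s["ee_pos"]);print((g-e)/25)
E
python3 pole.py
```

```text
[ 352.6 -300.8   86. ] [ 413.8 -318.7   86. ] [ 551.4 -353.3   79. ]
-14.773679266612556 205.53566197914773
centre [ 415.5 -317.4   83.8]
[ 0.5 -2.2 -5.1]
```

```bash
python3 -m jog '-0.4 -1.5 0 0.4 -1.1 -0.5 1;-0.77 -2.9 0 0.69 -2.2 -1.8 1;-0.77 -2.9 0 0.69 -2.2 -3 1;-0.77 -2.9 0 0.69 -2.2 -3 1;-0.77 -2.9 0 0.69 -2.2 -3 1'
python3 - <<'E'
from h import *
np.set_printoptions(suppress=True,precision=1)
s=env.state();print(s["qpos"],s["ee_pos"],s["ee_rot"])
w=grab_frame("wrist")
print(((np.array([412.5,-316.7,56.6])-s["ee_pos"])/25).round(2))
c,y=np.array([415.5,-317.5,75.]),np.radians(-14.8)
for X in([-65,0,11],[-50,0,11],[145,0,4],[0,0,11]):
    u=proj("wrist",c+[X[0]*np.cos(y),X[0]*np.sin(y),X[2]])[0];print(X,u)
    cv2.circle(w,(int(u[0]),int(u[1])),3,(255,0,255),1)
save(cv2.resize(w,(768,576)),"w2.png")
E
```

```text
time_s: 4.3
ee_pos: [413.7, -317.6, 128.7]
ee_rot: [-179.9, 15.1, 165.2]
force: [1.2, -0.2, 0.9]
gripper_width: 90.8
[ -43.4   11.7  114.5   10.9   40.9 -126. ] [ 413.7 -317.6  128.7] [-179.9   15.1  165.2]
[-0.1  0.  -2.9]
[-65, 0, 11] [254.4 113.7]
[-50, 0, 11] [254.3 137. ]
[145, 0, 4] [253.8 321.8]
[0, 0, 11] [254.2 202.8]
```

View pics/w2.png

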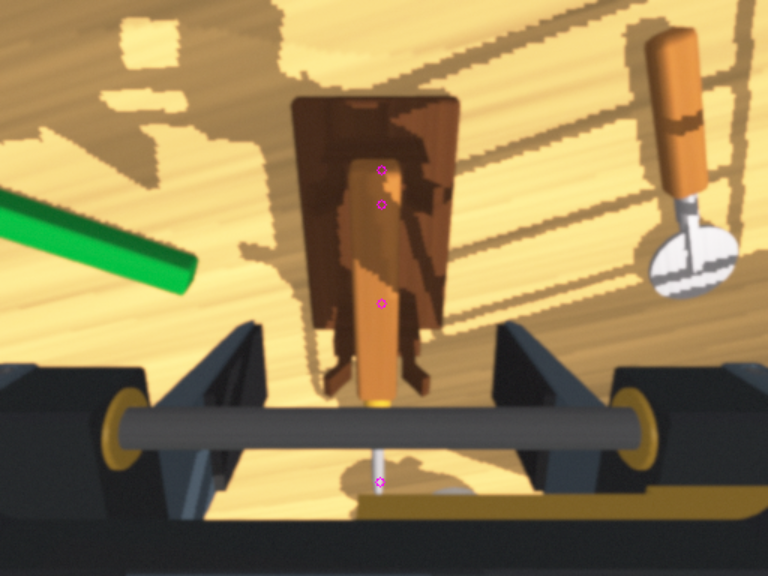

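The wrist view shows the handle centred between the jaws, running from (376,160) to (377,400), about 5 mm further back than I had modelled. Descending and gripping.

```bash
python3 -m jog '0 0 0 -0.25 0.05 -1 1;0 0 0 -0.28 0.06 -2 1;0 0 0 -0.28 0.06 -2.88 1;0 0 0 -0.28 0.06 -2.88 1;0 0 0 -0.28 0.06 -2.88 1'; python3 -m jog '0 0 0 0 0 0 0.5;0 0 0 0 0 0 0;0 0 0 0 0 0 0;0 0 0 0 0 0 0;0 0 0 0 0 0 0' 50;python3 -m jog '0 0 0 0 0 0 0;0 0 0 0 0 0 0;0 0 0 0 0 0 0;0 0 0 0 0 0 0' 50
```

```text
time_s: 4.97
ee_pos: [406.7, -316.8, 56.7]
ee_rot: [-179.9, 15.2, 165.2]
force: [0.6, -0.9, -0.9]
gripper_width: 91.3
time_s: 5.6
ee_pos: [405.5, -316.0, 55.2]
ee_rot: [180.0, 15.0, 165.1]
force: [0.4, 0.8, 0.3]
gripper_width: 43.9
time_s: 6.1
ee_pos: [405.6, -316.1, 55.1]
ee_rot: [-180.0, 15.0, 165.1]
force: [-0.0, 0.4, -0.0]
gripper_width: 21.8
```

```bash
python3 -m jog '0 0 0 0 0 0.5 0;0 0 0 0 0 1.5 0;0 0 0 0 0 2.5 0;0 0 0 0 0 3.4 0;0 0 0 0 0 3.4 0'
cat >> h.py <<'E'
from scipy.spatial.transform import Rotation as Ro
eul=lambda r:Ro.from_euler("xyz",r,degrees=True)
G=eul([180,15,165.1]); Gp=np.array([405.6,-316.1,55.1])   # grasp pose
PR=eul([0,0,-14.9]); Pp=np.array([411,-316.3,75.])        # pole then
off=(G.inv().apply(Pp-Gp)); rel=G.inv()*PR
HO=np.array([731.4,21,0.]); HY=4.5
def pole_now():
    s=env.state();T=eul(s["ee_rot"]);return np.array(s["ee_pos"])+T.apply(off),T*rel
TIP=np.array([151,0,-33.])
def tip_now():
    c,R=pole_now();return c+R.apply(TIP)
def goto_tip(tip,pitch,yaw):
    R=eul([0,-pitch,yaw]);T=R*rel.inv();c=np.array(tip)-R.apply(TIP);p=c-T.apply(off)
    s=env.state();print("rot",((T*eul(s["ee_rot"]).inv()).as_rotvec(degrees=True)/5).round(2),"shift",((p-s["ee_pos"])/25).round(2),"tcp",p.round(1))
def hw(x,y,z): return HO+eul([0,0,HY]).apply([x,y,z])
E
python3 - <<'E'
from h import *
np.set_printoptions(suppress=True,precision=1)
print(pole_now()[0],tip_now())
goto_tip(hw(-140,-3,225),40,4.5)
# pitcher and refinement of hatch
print("pitcher",onz("top",(331,149),55))
E
```

```text
time_s: 6.72
ee_pos: [406.5, -317.0, 142.5]
ee_rot: [-179.9, 15.2, 165.2]
force: [-0.9, -0.1, -0.6]
gripper_width: 21.5
[ 411.8 -317.1  162.4] [ 557.9 -355.9  130. ]
rot [-0.7 -8.   3.7] shift [ 2.3 12.5 -0.3] tcp [464.4  -4.2 134.6]
pitcher [ 718.7 -332.7   55. ]
```

```bash
python3 -m jog '0 -0.5 0.3 0.2 1 0.6 0;-0.1 -1.5 0.8 0.4 2.5 1.2 0;-0.2 -2.5 1.3 0.7 4.2 1.5 0;-0.3 -3.6 1.8 1 6 1.5 0;-0.4 -4.6 2.2 1.3 7.8 1.3 0'; python3 - <<'E'
from h import *
print(np.round(env.state()["qpos"],1),tip_now().round(1))
goto_tip(hw(-140,-3,225),40,4.5)
E
```

```text
time_s: 7.35
ee_pos: [439.8, -112.0, 180.7]
ee_rot: [178.4, 37.1, 174.8]
force: [0.8, 1.0, -1.3]
gripper_width: 21.9
[ -26.    -4.8  133.8   41.5   21.3 -146.5] [ 589.2 -122.8  227.3]
rot [-0.25 -3.58  1.69] shift [ 0.98  4.31 -1.84] tcp [464.4  -4.2 134.6]
```

J6 is at its limit and the wrist is close to its singularity. I'll fit a kinematic model to the readings so far before going further.

```bash
cat > kin.py <<'E'
from h import *
from scipy.optimize import least_squares
def fk(q,p):
    a,d,L2,L3,e,Lt=p; f=lambda ax,t:Ro.from_euler(ax,t,degrees=True)
    R1=f("z",q[0]);R2=R1*f("y",q[1]);R3=R2*f("y",q[2]);R=R3*f("z",q[3])*f("y",q[4])*f("z",q[5]+90)
    return R1.apply([a,0,d])+R2.apply([0,0,L2])+R3.apply([e,0,L3])+R.apply([0,0,Lt]),R
D=[([64.114,18.312,89.639,0,72.044,-1.146],[240.645,522.238,213.976]),([-34.9,9.7,103.2,0,67.1,-110.1],[395.2,-261.3,202.6]),
([-43.4,11.7,114.5,10.9,40.9,-126.],[413.7,-317.6,128.7]),([-26.,-4.8,133.8,41.5,21.3,-146.5],[439.8,-112,180.7])]
s=env.state()
F=least_squares(lambda p:np.concatenate([fk(q,p)[0]-x for q,x in D]+[(p-[0,165,610,415,0,400])*.01]),[0,165,610,415,0,400]);prm=F.x
LO=np.array([-177.97,-48.28,12.27,-77.06,2.81,-146.56]);HI=np.array([177.97,115.42,149.76,257.06,150.46,146.56])
def ik(p,R,q0):
    g=lambda q:np.concatenate([(fk(q,prm)[0]-p)/5,(fk(q,prm)[1]*R.inv()).as_rotvec(degrees=True)])
    r=least_squares(g,np.clip(q0,LO+.5,HI-.5),bounds=(LO,HI));return r.x,np.abs(r.fun).max()
E
python3 - <<'E'
from kin import *
np.set_printoptions(suppress=True,precision=1)
print(prm,np.abs(F.fun).max()); q=s["qpos"];x,R=fk(q,prm);print(x,R.as_euler("xyz",degrees=True),s["ee_rot"])
for pit in(25,30,35,40):
  for X,Z in((-140,225),(-140,325),(-56,325),(-56,285),(-56,175)):
    P_=eul([0,-pit,4.5]);T=P_*rel.inv();p=hw(X,0,Z)-P_.apply(TIP)-T.apply(off)
    out=[]
    for q0 in([0,0,125,0,20,-90],[0,20,120,170,20,80],[0,20,120,-60,20,-60]):
        a,e=ik(p,T,q0);out.append((a.round(0).astype(int).tolist(),round(e,1)))
    print(pit,X,Z,out)
E
```

```text
[-33.2 179.6 623.5 450.1  42.9 377.2] 11.606181939769357
[ 440.8 -114.1  183.8] [178.4  37.1 174.8] [178.4  37.1 174.8]
25 -140 225 [([-6, -6, 139, 44, 10, -142], np.float64(0.0)), ([-2, -4, 143, 119, 3, 147], np.float64(3.2)), ([-6, -6, 139, 44, 10, -142], np.float64(0.0))]
25 -140 325 [([-6, -14, 129, 15, 27, -112], np.float64(0.0)), ([-2, -12, 142, 119, 3, 147], np.float64(11.9)), ([-6, -14, 129, 15, 27, -112], np.float64(0.0))]
25 -56 325 [([-3, -6, 122, 12, 24, -107], np.float64(0.0)), ([-1, -4, 134, 120, 3, 147], np.float64(11.3)), ([-3, -6, 122, 12, 24, -107], np.float64(0.0))]
25 -56 285 [([-3, -3, 126, 16, 18, -111], np.float64(0.0)), ([-1, -1, 135, 119, 3, 147], np.float64(8.1)), ([-3, -3, 126, 16, 18, -111], np.float64(0.0))]
25 -56 175 [([-1, 7, 133, 52, 3, -147], np.float64(2.1)), ([-3, 8, 135, 124, 6, 141], np.float64(0.0)), ([-1, 7, 133, 52, 3, -147], np.float64(2.1))]
30 -140 225 [([-2, -5, 141, 52, 3, -147], np.float64(2.8)), ([-7, -3, 144, 124, 10, 138], np.float64(0.0)), ([-2, -5, 141, 52, 3, -147], np.float64(2.8))]
30 -140 325 [([-7, -14, 134, 28, 18, -125], np.f
[... 1402 characters left out ...]
, 6, 150, 156, 29, 103], np.float64(2.7)), ([3, -4, 140, -77, 3, -14], np.float64(11.9))]
40 -140 325 [([-1, -12, 139, 53, 3, -147], np.float64(3.9)), ([-9, -9, 143, 126, 14, 135], np.float64(0.0)), ([3, -12, 140, -77, 3, -14], np.float64(3.4))]
40 -56 325 [([-1, -3, 132, 54, 3, -147], np.float64(4.9)), ([-5, -1, 137, 144, 13, 120], np.float64(0.0)), ([3, -3, 132, -77, 3, -14], np.float64(4.4))]
40 -56 285 [([-1, 0, 132, 53, 3, -147], np.float64(8.1)), ([-5, 4, 140, 158, 20, 105], np.float64(0.0)), ([3, 0, 132, -77, 3, -14], np.float64(7.6))]
40 -56 175 [([-1, 9, 131, 53, 3, -147], np.float64(16.8)), ([-5, 23, 148, 170, 46, 92], np.float64(0.0)), ([3, 9, 131, -77, 3, -13], np.float64(16.3))]
```

The 15° backward tilt I used costs wrist range. I'll lay the pole back and regrip it leaning 5° the other way, about 18 mm behind the handle's centre. First I'll check that this is feasible.

```bash
python3 - <<'E'
from kin import *
np.set_printoptions(suppress=True,precision=1)
t=Ro.from_rotvec([0,0,0]); 
print("back rot",((eul([180,15,165.1])*eul(s["ee_rot"]).inv()).as_rotvec(degrees=True)/5).round(2),((np.array([406,-316.5,142])-s["ee_pos"])/25).round(2))
B=-5
G2=eul([0,0,-14.9])*eul([0,-B,0])*eul([180,0,180])
print(G2.as_euler("xyz",degrees=True))
d=eul([0,0,-14.9]).apply([1,0,0]); g=Pp-18*d; tcp=g+G2.apply([0,0,18.8]);print("tcp",tcp)
rel2=G2.inv()*PR;off2=G2.inv().apply(Pp-tcp)
print("from G:",((G2*G.inv()).as_rotvec(degrees=True)/5).round(2),((tcp-Gp)/25).round(2))
print(ik(tcp,G2,[-43,12,115,0,40,-110]),ik(tcp+[0,0,100],G2,[-43,12,115,0,40,-110]))
for pit in(35,40):
  for X,Z in((-140,225),(-140,325),(-56,325),(-56,285),(-56,175)):
    P_=eul([0,-pit,1.5]);T=P_*rel2.inv();p=hw(X,0,Z)-P_.apply(TIP)-T.apply(off2)
    a,e=ik(p,T,[0,0,125,0,20,-90]);print(pit,X,Z,a,round(e,1))
E
```

```text
back rot [ 0.5  4.4 -2.1] [-1.4 -8.2 -1.6]
[180.   -5.  165.1]
tcp [ 392.  -311.3   56.3]
from G: [1.  3.9 0. ] [-0.5  0.2  0.1]
(array([ -37. ,   23.2,  106.6,   -2.3,   54.9, -110.7]), np.float64(2.842170943040401e-14)) (array([ -37. ,   17.1,  100.1,   -2. ,   67.5, -111.3]), np.float64(4.5474735088646414e-14))
35 -140 225 [  0.3  -1.1 134.    2.1  17.2 -93.1] 0.0
35 -140 325 [  0.3  -9.3 124.4   1.1  35.  -91.9] 0.0
35 -56 325 [  1.3  -1.1 117.4   0.2  33.8 -90.3] 0.0
35 -56 285 [  1.3   1.4 121.    0.2  27.6 -90.3] 0.0
35 -56 175 [  1.3  11.2 129.6   0.6   9.2 -90.7] 0.0
40 -140 225 [  0.2   0.5 138.5   7.3   6.1 -98.3] 0.0
40 -140 325 [  0.2  -9.4 128.9   1.8  25.4 -92.7] 0.0
40 -56 325 [  1.3  -1.1 121.9   0.3  24.1 -90.4] 0.0
40 -56 285 [  1.3   1.9 125.5   0.4  17.6 -90.5] 0.0
40 -56 175 [  -0.4   12.8  132.1   55.     2.8 -146.6] 1.5
```

```bash
python3 -m jog '0 1 -0.5 -0.2 -1.6 0.1 0;0.1 2 -1 -0.5 -3.2 0.1 0;0.2 3 -1.4 -0.8 -4.8 0 0;0.3 3.9 -1.8 -1.1 -6.5 -0.5 0;0.4 4.6 -2.2 -1.3 -8.1 -1.2 0'; python3 -m jog '0 0 0 0 0 0 0;0 0 0 0 0 0 0'; python3 - <<'E'
from h import *
s=env.state()
print("back rot",((eul([180,15,165.1])*eul(s["ee_rot"]).inv()).as_rotvec(degrees=True)/5).round(2),((Gp-s["ee_pos"])/25).round(2))
E
```

```text
time_s: 7.98
ee_pos: [408.3, -316.6, 151.0]
ee_rot: [-179.3, 14.0, 164.8]
force: [0.7, 0.3, -0.7]
gripper_width: 21.6
time_s: 8.22
ee_pos: [407.9, -314.4, 150.7]
ee_rot: [-179.4, 14.0, 164.9]
force: [-0.0, 0.3, -1.1]
gripper_width: 21.6
back rot [ 0.06 -0.22  0.08] [-0.09 -0.07 -3.83]
```

```bash
python3 -m jog '0.06 -0.2 0.08 -0.09 -0.07 -0.8 0;0.06 -0.2 0.08 -0.09 -0.07 -1.6 0;0.06 -0.2 0.08 -0.09 -0.07 -2.4 0;0.06 -0.2 0.08 -0.09 -0.07 -2.8 0;0.06 -0.2 0.08 -0.09 -0.07 -2.8 0'; python3 -m jog '0 0 0 0 0 -0.3 0;0 0 0 0 0 -0.5 0;0 0 0 0 0 -0.7 0;0 0 0 0 0 -0.9 0;0 0 0 0 0 -1 0';python3 -m jog '0 0 0 0 0 0 0'
```

```text
time_s: 8.85
ee_pos: [406.1, -316.2, 81.6]
ee_rot: [-179.9, 15.0, 165.2]
force: [-0.3, -0.5, -0.5]
gripper_width: 21.6
time_s: 9.48
ee_pos: [406.2, -317.0, 56.4]
ee_rot: [-179.9, 15.0, 165.1]
force: [-0.5, -0.0, -1.1]
gripper_width: 21.7
time_s: 9.6
ee_pos: [406.3, -317.0, 56.6]
ee_rot: [-179.9, 15.0, 165.1]
force: [-0.0, -0.1, -1.9]
gripper_width: 21.7
```

```bash
python3 -m jog '0 0 0 0 0 -0.04 0;0 0 0 0 0 -0.05 0.3;0 0 0 0 0 -0.05 0.7;0 0 0 0 0 -0.05 0.9;0 0 0 0 0 -0.05 0.9'; python3 -m jog '0 0 0 0 0 0 0.9;0 0 0 0 0 1 0.9;0.2 1.3 0 -0.3 0.1 2 0.9;0.6 2.5 0 -0.55 0.2 2.8 0.9;1 3.9 0 -0.55 0.2 2.8 0.9';python3 -m jog '0 0 0 0 0 0 0.9;0 0 0 0 0 0 0.9'; python3 - <<'E'
from h import *
s=env.state();w=grab_frame("wrist");print(s["ee_pos"])
print("to",((eul([180,-5,165.1])*eul(s["ee_rot"]).inv()).as_rotvec(degrees=True)/5).round(2),((np.array([392,-311.3,56.3])-s["ee_pos"])/25).round(2))
for x in(-65,0,65,145):
    u=proj("wrist",Pp+PR.apply([x,0,11 if x<100 else 4]))[0];print(x,u.round(0));cv2.circle(w,(int(u[0]),int(u[1])),3,(255,0,255),1)
save(cv2.resize(w,(768,576)),"w3.png")
E
```

```text
time_s: 10.22
ee_pos: [406.4, -317.1, 55.6]
ee_rot: [-179.8, 15.0, 165.2]
force: [0.1, 0.5, -0.4]
gripper_width: 54.4
time_s: 10.85
ee_pos: [393.0, -312.8, 127.9]
ee_rot: [-179.6, -5.1, 165.1]
force: [0.1, 0.4, -0.0]
gripper_width: 82.1
time_s: 11.1
ee_pos: [391.8, -311.4, 124.8]
ee_rot: [-179.8, -5.2, 165.2]
force: [0.1, -0.4, -0.1]
gripper_width: 82.2
[ 391.75107309 -311.36774764  124.81600649]
to [ 0.04 -0.04 -0.02] [ 0.01  0.   -2.74]
-65 [254. 159.]
0 [254. 248.]
65 [253. 327.]
145 [253. 406.]
```

View pics/w3.png

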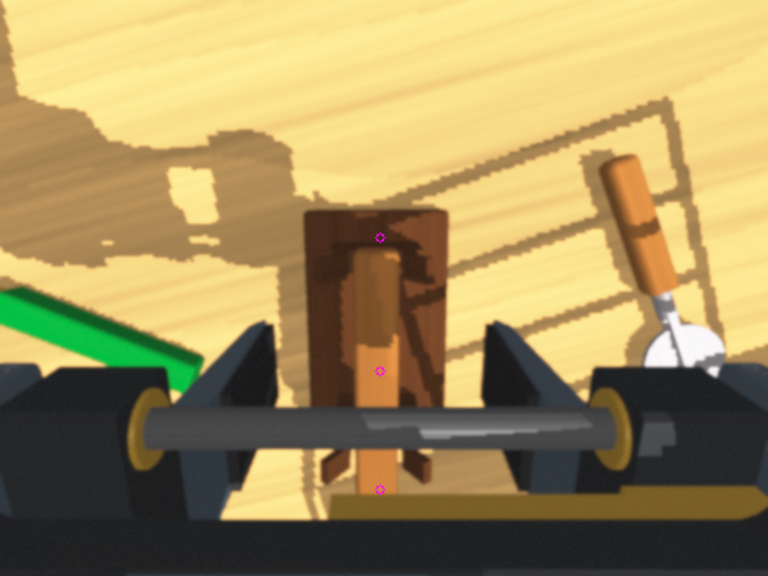

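The handle's rear edge is at row 250, not 238, so the pole's centre is about (416,−317.5). I'll shift 5 mm forward and grip.

```bash
python3 -m jog '0 0 0 0.2 -0.05 -1 0.9;0 0 0 0.2 -0.05 -2 0.9;0 0 0 0.2 -0.05 -2.72 0.9;0 0 0 0.2 -0.05 -2.72 0.9;0 0 0 0.2 -0.05 -2.72 0.5' 50; python3 -m jog '0 0 0 0 0 0 0;0 0 0 0 0 0 0;0 0 0 0 0 0 0;0 0 0 0 0 0 0;0 0 0 0 0 0 0' 55;python3 -m jog '0 0 0 0 0 0 0;0 0 0 0 0 0 0' 55; python3 - <<'E'
from h import *
s=env.state();print(s["ee_pos"],s["ee_rot"],s["time_s"])
E
```

```text
time_s: 11.78
ee_pos: [397.5, -313.5, 58.2]
ee_rot: [-179.7, -5.1, 165.1]
force: [0.1, -0.1, 0.2]
gripper_width: 74.7
time_s: 12.4
ee_pos: [397.6, -313.3, 57.5]
ee_rot: [-179.7, -5.1, 165.2]
force: [-0.5, -1.0, 1.2]
gripper_width: 25.0
time_s: 12.65
ee_pos: [397.6, -313.4, 57.5]
ee_rot: [-179.7, -5.1, 165.2]
force: [-0.4, -0.8, -0.5]
gripper_width: 21.9
[ 397.64357962 -313.40276473   57.5362619 ] [-179.68477971   -5.12003218  165.1714652 ] 12.65
```

```bash
sed -i 's/^G=.*/G=eul([-179.7,-5.1,165.2]); Gp=np.array([397.6,-313.4,57.5])/; s/^PR=.*/PR=eul([0,0,-14.8]); Pp=np.array([416,-317.7,75.])/' h.py
python3 -m jog '0 0 0 0 0 0.5 0;0 0 0 0 0 1.5 0;0 0 0 0 0 2.5 0;0 0 0 0 0 3.4 0;0 -0.3 0 0 0 4.2 0'
python3 -m jog '0 -1 0.3 0.2 1 0.2 0;-0.1 -2 0.9 0.4 2.5 0.4 0;-0.2 -3 1.4 0.7 4.2 0.4 0;-0.3 -4 1.8 1 6 0.2 0;-0.4 -5 2.2 1.3 7.8 0 0';python3 - <<'E'
from h import *
print(np.round(env.state()["qpos"],1),tip_now().round(1))
goto_tip(hw(-140,0,230),36,1.5)
E
```

```text
time_s: 13.28
ee_pos: [398.0, -313.2, 163.9]
ee_rot: [179.9, -3.6, 165.2]
force: [0.1, -0.2, -1.8]
gripper_width: 21.9
time_s: 13.9
ee_pos: [429.8, -117.1, 163.2]
ee_rot: [177.8, 21.5, 176.1]
force: [0.6, -0.2, -1.1]
gripper_width: 21.9
[ -23.6   -0.   124.5   15.4   36.9 -120.9] [ 588.2 -127.5  225.5]
rot [-0.49 -1.87  0.87] shift [ 0.62  4.91 -0.82] tcp [445.3   5.6 142.7]
```

```bash
python3 -m jog '-0.1 -0.4 0.2 0.1 1 -0.2 0;-0.25 -0.9 0.4 0.3 2.3 -0.4 0;-0.4 -1.4 0.6 0.5 3.6 -0.6 0;-0.49 -1.87 0.87 0.62 4.91 -0.82 0;-0.49 -1.87 0.87 0.62 4.91 -0.82 0';python3 -m jog '0 0 0 0 0 0 0';python3 - <<'E'
from h import *
print(np.round(env.state()["qpos"],1),tip_now().round(1))
goto_tip(hw(-130,0,322),36,1.5)
w=grab_frame("wrist");a=grab_frame("top");b=grab_frame("side")
z=lambda im,x,y,w,h:cv2.resize(im[y:y+h,x:x+w],(400,300),interpolation=cv2.INTER_CUBIC)
ov=[]
for c,im in(("top",a),("side",b),("wrist",w)):
    for X,col in((tip_now(),(255,0,255)),(hw(-44,0,302),(0,255,255)),(hw(-220,0,385),(0,255,0))):
        u=proj(c,X)[0]; print(c,u.round(1))
        if abs(u).max()<600: cv2.circle(im,(int(round(u[0])),int(round(u[1]))),1,col,-1)
save(np.vstack([np.hstack([z(a,150,90,144,108),z(b,170,120,120,90)]),np.hstack([cv2.resize(w,(400,300)),z(w,160,60,192,144)])]),"st.png")
E
```

```text
time_s: 14.52
ee_pos: [443.7, 6.3, 141.3]
ee_rot: [-179.7, 30.5, -178.3]
force: [-0.9, -1.7, -1.0]
gripper_width: 21.7
time_s: 14.65
ee_pos: [445.7, 4.3, 142.6]
ee_rot: [-179.7, 30.7, -178.5]
force: [-0.6, -0.9, -1.1]
gripper_width: 22.0
[ -2.1  -1.5 134.1   5.2  16.8 -98.1] [592.5   8.7 229.4]
rot [ 0.   -0.04  0.  ] shift [0.38 0.09 3.68] tcp [455.3   6.4 234.7]
top [233.2 176.4]
top [228.2 140.3]
top [231.6 195.8]
side [241.8 199.9]
side [214.5 181.1]
side [263.3 172.4]
wrist [254.4 447.2]
wrist [263.5 569.8]
wrist [ 245.6 1314. ]
```

View pics/st.png

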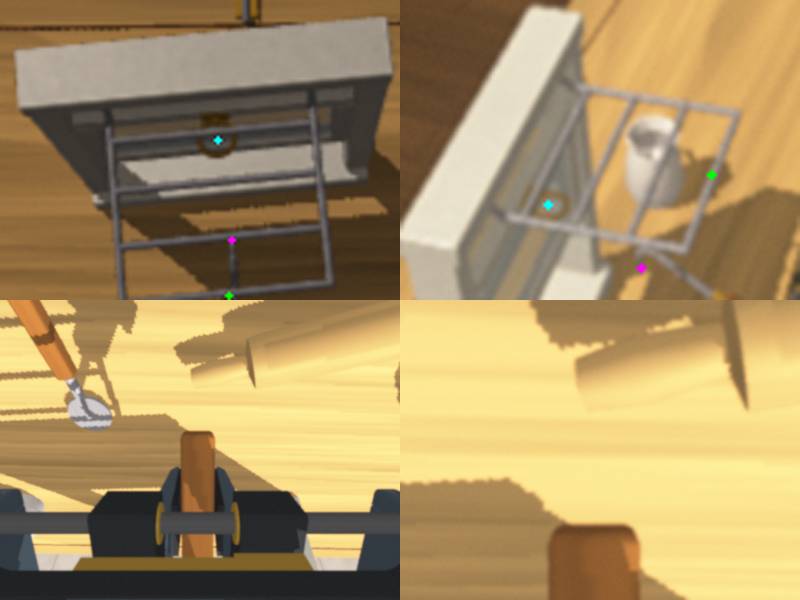

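The marks fall on the ring (top crop (217,140), side crop (551,205)) and on the hook tip under the rack. Next I raise the hook in front of the ring, then go forward over it.

```bash
python3 -m jog '0 0 0 0.1 0.05 0.9 0;0 0 0 0.2 0.08 1.8 0;0 0 0 0.3 0.09 2.8 0;0 0 0 0.38 0.09 3.7 0;0 0 0 0.38 0.09 3.7 0';python3 -m jog '0 0 0 0 0 0 0;0 0 0 0 0 0 0'; python3 - <<'E'
from h import *
print(np.round(env.state()["qpos"],1),tip_now().round(1))
goto_tip(hw(-50,0,322),37,1.5)
E
```

```text
time_s: 15.42
ee_pos: [456.5, 5.9, 236.7]
ee_rot: [-179.7, 31.0, -178.6]
force: [-0.2, 0.4, -1.0]
gripper_width: 21.6
time_s: 15.68
ee_pos: [454.3, 6.5, 233.1]
ee_rot: [-179.7, 30.5, -178.5]
force: [0.9, 0.5, -0.8]
gripper_width: 21.9
[ -1.5  -7.8 123.7   2.2  33.7 -94.4] [601.3  10.8 319.4]
rot [ 0.01 -0.27  0.01] shift [ 3.29  0.25 -0.04] tcp [536.6  12.7 232.1]
```

```bash
python3 -m jog '0 0 0 0.6 0.05 0.1 0;0 -0.1 0 1.3 0.1 0.1 0;0 -0.2 0 2 0.15 0.1 0;0 -0.2 0 2.7 0.2 0.1 0;0 -0.2 0 3.27 0.25 0.08 0';python3 -m jog '0 0 0 0 0 0 0;0 0 0 0 0 0 0'; python3 - <<'E'
from h import *
print(np.round(env.state()["qpos"],1),tip_now().round(1))
goto_tip(hw(-50,0,322),37,1.5)
a=grab_frame("top");b=grab_frame("side")
for c,im in(("top",a),("side",b)):
    for X in(tip_now(),hw(-44,0,302)): print(c,proj(c,X)[0].round(1))
z=lambda im,x,y,w,h:cv2.resize(im[y:y+h,x:x+w],(400,600),interpolation=cv2.INTER_CUBIC)
save(np.hstack([z(a,210,115,40,60),z(b,195,150,40,60)]),"over.png")
E
```

```text
time_s: 16.3
ee_pos: [538.3, 13.1, 236.4]
ee_rot: [-179.7, 31.7, -178.5]
force: [-0.1, -0.3, -0.9]
gripper_width: 21.8
time_s: 16.55
ee_pos: [536.4, 12.9, 236.2]
ee_rot: [-179.7, 31.6, -178.5]
force: [0.2, -0.4, -1.7]
gripper_width: 21.8
[-2.000e-01 -1.000e-01  1.168e+02  1.100e+00  3.160e+01 -9.240e+01] [681.8  17.3 325.3]
rot [ 0.01 -0.06  0.  ] shift [ 0.01 -0.01 -0.16] tcp [536.6  12.7 232.1]
top [227.7 140. ]
top [228.2 140.3]
side [215.5 176.5]
side [214.5 181.1]
```

View pics/over.png

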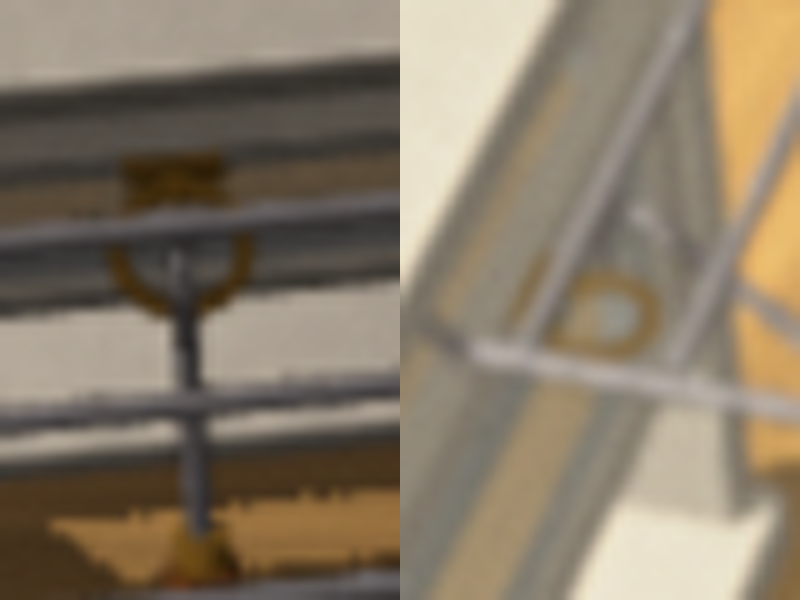

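The hook end sits inside the ring's outline in both views: top crop (180,245) with the ring at (180,245), and side crop about (610,255) above the hole at (608,315). Lowering it in.

```bash
python3 -m jog '0 0 0 -0.05 0 -0.3 0;0 0 0 -0.08 0 -0.6 0;0 0 0 -0.08 0 -0.9 0;0 0 0 -0.08 0 -1.2 0;0 0 0 -0.08 0 -1.2 0';python3 -m jog '0 0 0 0 0 0 0;0 0 0 0 0 0 0'; python3 - <<'E'
from h import *
print(np.round(env.state()["qpos"],1),tip_now().round(1))
a=grab_frame("top");b=grab_frame("side")
z=lambda im,x,y,w,h:cv2.resize(im[y:y+h,x:x+w],(400,600),interpolation=cv2.INTER_CUBIC)
save(np.hstack([z(a,210,115,40,60),z(b,195,150,40,60)]),"in.png")
E
```

```text
time_s: 17.27
ee_pos: [534.4, 12.9, 205.5]
ee_rot: [-179.7, 31.6, -178.5]
force: [-0.0, 0.1, -0.7]
gripper_width: 21.9
time_s: 17.52
ee_pos: [535.2, 12.9, 206.9]
ee_rot: [-179.7, 31.7, -178.5]
force: [-0.1, 0.1, -0.4]
gripper_width: 21.6
[ -0.2   1.6 119.9   1.2  26.8 -92.6] [680.4  17.3 296.4]
```

View pics/in.png

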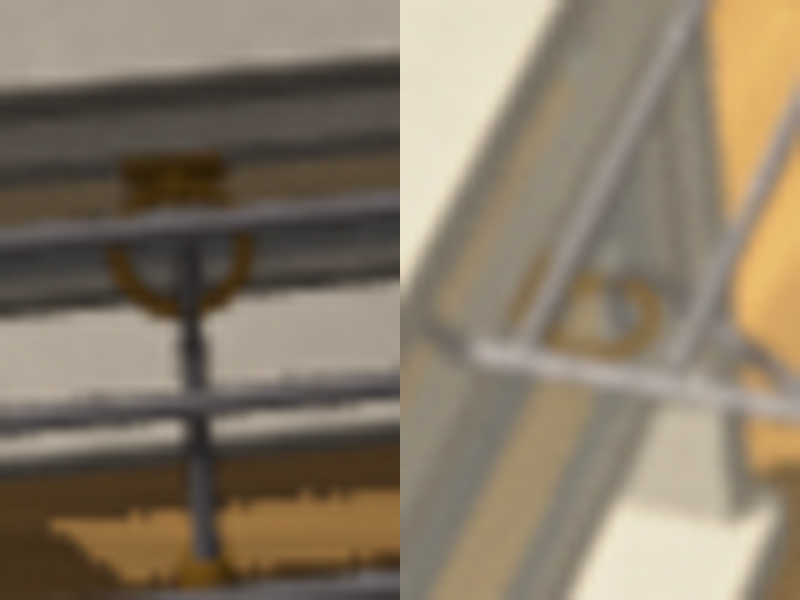

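The hook is in the ring hole in the side crop at (625,310), with no force yet. Lowering to contact and starting a gentle pull.

```bash
python3 -m jog '0 0 0 0 0 -0.1 0;0 0 0 0 0 -0.2 0;0 0 0 0 0 -0.3 0;0 0 0 0 0 -0.4 0;0 0 0 0 0 -0.5 0';python3 -m jog '0 0 0 0 0 -0.1 0;0 0 0 0 0 -0.25 0;0 0 0 0 0 -0.4 0;0 0 0 0 0 -0.55 0;0 0 0 0 0 -0.7 0';python3 - <<'E'
from h import *
print(np.round(env.state()["qpos"],1),tip_now().round(1))
E
```

```text
time_s: 18.25
ee_pos: [534.8, 12.9, 193.8]
ee_rot: [-179.7, 31.7, -178.5]
force: [0.4, -0.3, 0.2]
gripper_width: 21.5
time_s: 18.88
ee_pos: [535.8, 12.9, 177.2]
ee_rot: [-179.6, 31.8, -178.5]
force: [1.2, -0.8, 3.5]
gripper_width: 21.8
[ -0.2   3.7 122.8   1.5  21.7 -92.8] [680.8  17.3 266.9]
```

```bash
python3 - <<'E'
from h import *
t=tip_now()
goto_tip(t+[0,0,-45],35,1.5)
goto_tip(t+[0,0,-92],33.5,1.5)
E
```

```text
rot [-0.    0.39  0.  ] shift [-0.12 -0.   -1.6 ] tcp [532.9  12.8 137.1]
rot [-0.01  0.69  0.  ] shift [-0.2  -0.   -3.33] tcp [530.7  12.8  94. ]
```

```bash
python3 -m jog '0 0.05 0 -0.01 0 -0.2 0;0 0.1 0 -0.03 0 -0.4 0;0 0.15 0 -0.04 0 -0.6 0;0 0.2 0 -0.06 0 -0.8 0;0 0.25 0 -0.08 0 -1 0';python3 -m jog '0 0.05 0 -0.01 0 -0.2 0;0 0.1 0 -0.03 0 -0.4 0;0 0.14 0 -0.04 0 -0.6 0;0 0.18 0 -0.05 0 -0.8 0;0 0.2 0 -0.06 0 -1 0';python3 - <<'E'
from h import *
t=tip_now()
print(np.round(env.state()["qpos"],1),t.round(1))
b=grab_frame("side");a=grab_frame("top")
z=lambda im,x,y,w,h:cv2.resize(im[y:y+h,x:x+w],(400,600),interpolation=cv2.INTER_CUBIC)
save(np.hstack([z(a,200,100,60,90),z(b,185,150,60,90)]),"mid.png")
E
```

```text
time_s: 19.5
ee_pos: [532.9, 12.9, 151.2]
ee_rot: [-179.7, 30.4, -178.5]
force: [1.1, -0.3, 4.1]
gripper_width: 21.5
time_s: 20.12
ee_pos: [531.1, 12.9, 126.0]
ee_rot: [-179.7, 29.4, -178.5]
force: [0.1, -0.8, 4.0]
gripper_width: 21.4
[ -0.2   8.1 125.8   1.9  16.6 -93.3] [679.8  17.3 209.5]
```

View pics/mid.png

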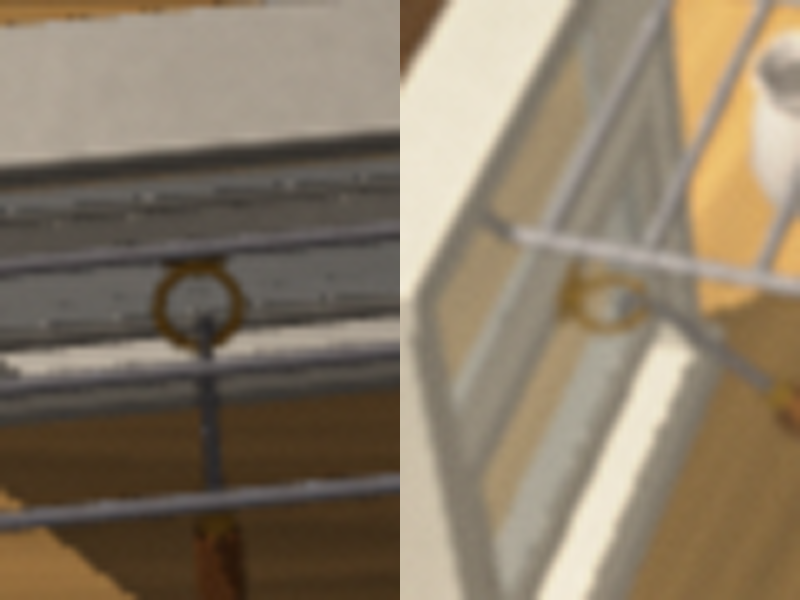

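The hook holds the ring at top crop (200,305) and side crop (605,300), and the sash is coming down at about 4 N. Continuing gently to the sill.

```bash
python3 -m jog '0 0.02 0 -0.01 0 -0.2 0;0 0.05 0 -0.02 0 -0.4 0;0 0.08 0 -0.03 0 -0.6 0;0 0.1 0 -0.03 0 -0.8 0;0 0.1 0 -0.03 0 -1 0';python3 -m jog '0 0 0 0 0 -0.08 0;0 0 0 0 0 -0.16 0;0 0 0 0 0 -0.24 0;0 0 0 0 0 -0.32 0'; python3 - <<'E'
from h import *
t=tip_now()
print(np.round(env.state()["qpos"],1),t.round(1),env.state()["force"])
E
```

```text
time_s: 20.85
ee_pos: [530.4, 12.9, 101.0]
ee_rot: [-179.7, 28.9, -178.5]
force: [-2.4, -1.0, 3.9]
gripper_width: 21.9
time_s: 21.35
ee_pos: [530.5, 12.9, 93.4]
ee_rot: [-179.7, 28.9, -178.5]
force: [-2.4, -0.7, 2.9]
gripper_width: 21.6
[ -0.2  11.3 128.1   2.7  11.6 -94.1] [679.9  17.3 175.7] [-2.41192806 -0.6937771   2.91211228]
```

```bash
python3 -m jog '0 0 0 0 0 -0.06 0;0 0 0 0 0 -0.12 0';python3 -m jog '0 0 0 0 0 -0.06 0;0 0 0 0 0 -0.12 0' ;python3 -m jog '0 0 0 0 0 0 0' ;python3 - <<'E'
from h import *
print(np.round(env.state()["qpos"],1),tip_now().round(1))
E
```

```text
time_s: 21.6
ee_pos: [530.5, 12.9, 90.4]
ee_rot: [-179.7, 28.9, -178.5]
force: [-2.3, -0.8, 3.4]
gripper_width: 21.4
time_s: 21.85
ee_pos: [530.5, 12.9, 87.4]
ee_rot: [-179.7, 28.9, -178.5]
force: [-2.3, -0.1, 3.1]
gripper_width: 21.6
time_s: 21.98
ee_pos: [530.4, 12.9, 87.3]
ee_rot: [-179.7, 28.9, -178.5]
force: [-2.5, -0.5, 3.8]
gripper_width: 21.9
[ -0.2  12.  128.6   3.   10.6 -94.4] [679.9  17.3 169.4]
```

```bash
for i in 1 2 3; do python3 -m jog '0 0 0 0 0 -0.05 0;0 0 0 0 0 -0.1 0' | grep -E "ee_pos|force"; done; python3 - <<'E'
from h import *
K=env.state();print(K["force"],tip_now().round(1))
b=grab_frame("side")
for z in(190,195,200,205): print(z,proj("side",hw(-44,0,z))[0].round(1))
save(cv2.resize(b[160:250,185:245],(400,600),interpolation=cv2.INTER_CUBIC),"low.png")
E
```

```text
ee_pos: [530.7, 12.9, 85.1]
force: [-2.8, -1.0, 3.5]
ee_pos: [530.7, 12.9, 82.5]
force: [-2.2, -1.2, 2.6]
ee_pos: [531.2, 12.9, 80.3]
force: [-1.0, -0.1, 3.7]
[-1.01772375 -0.08304669  3.71315389] [680.5  17.3 162.8]
190 [217.2 203. ]
195 [217.1 202.1]
200 [217.  201.1]
205 [216.8 200.2]
```

View pics/low.png

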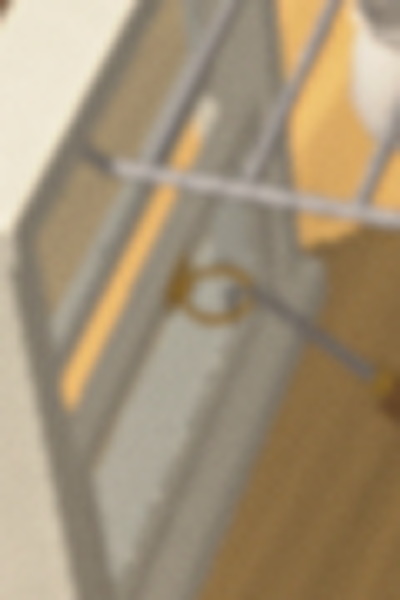

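The ring at crop (218,293) projects to z≈187±5, so the sash is at or near the stop. I'll step on and watch the force and the ring's pixel position.

```bash
cat > ringpx.py <<'E'
from h import *
b=grab_frame("side")[190:215,205:232].astype(int);m=(b[...,0]-b[...,2]>45)&(b[...,0]<190)&(b[...,0]>90)
y,x=np.nonzero(m);print("ring px",len(x),(x.mean()+205).round(2),(y.mean()+190).round(2),tip_now().round(1),env.state()["force"].round(1))
E
python3 ringpx.py; for i in 1 2 3; do python3 -m jog '0 0 0 0 0 -0.05 0;0 0 0 0 0 -0.1 0' | grep -E "ee_rot"; python3 ringpx.py; done
```

```text
ring px 89 215.91 201.57 [680.5  17.3 162.7] [-0.9 -0.1  3.1]
ee_rot: [-179.7, 29.1, -178.5]
ring px 87 215.83 201.48 [681.3  17.3 161.2] [ 1.3 -1.2  4.7]
ee_rot: [-179.7, 29.3, -178.5]
ring px 87 215.78 201.38 [681.8  17.3 159.3] [ 1.8 -0.   5.5]
ee_rot: [-179.7, 29.3, -178.5]
ring px 88 215.81 201.53 [681.8  17.2 156.8] [ 1.5 -1.4  4.5]
```

```bash
for i in 1 2 3; do python3 -m jog '0 0 0 0 0 -0.06 0;0 0 0 0 0 -0.12 0' 60 | grep -E "ee_rot"; python3 ringpx.py; done; python3 - <<'E'
from h import *
a=grab_frame("top")
for z in(185,190,195,200):print(z,proj("top",hw(-44,0,z))[0].round(2),proj("side",hw(-44,0,z))[0].round(2))
b=a[125:165,205:250].astype(int);m=(b[...,0]-b[...,2]>45)&(b[...,0]<170)&(b[...,0]>70)
y,x=np.nonzero(m);print(len(x),x.min()+205,x.max()+205,y.min()+125,y.max()+125)
for r in m: print("".join(".#"[v] for v in r))
E
```

```text
ee_rot: [-179.7, 29.3, -178.5]
ring px 87 215.83 201.39 [682.   17.2 154.1] [ 2.2 -0.8  5.4]
ee_rot: [-179.7, 29.4, -178.5]
ring px 86 215.81 201.44 [682.9  17.2 152.2] [ 2.5 -1.4  6.2]
ee_rot: [-179.7, 29.6, -178.5]
ring px 84 215.98 201.37 [683.9  17.1 150.6] [ 3.8 -0.7  8. ]
185 [230.74 149.99] [217.3  203.91]
190 [230.64 149.61] [217.19 202.98]
195 [230.54 149.23] [217.07 202.06]
200 [230.44 148.84] [216.96 201.12]
170 205 249 130 164Traceback (most recent call last):
  File "<stdin>", line 6, in <module>
  File "<stdin>", line 6, in <genexpr>
TypeError: string indices must be integers, not 'numpy.bool'
```

The force rose to about 9 N with the ring pixel fixed, so the sash is on its stop. The commanded tip went lower than the ring allows, so the pole has turned some degrees in the grip, and I'll measure that once it's free. Unhooking now: relieve, a little forward, then up.

```bash
python3 -m jog '0 0 0 0 0 0.15 0;0 0 0 0.05 0 0.3 0;0 0 0 0.14 0 0.45 0;0 0 0 0.14 0 0.6 0;0 0 0 0.14 0 0.75 0' | grep force; python3 ringpx.py;python3 -m jog '0 0 0 0 0 0.2 0;0 0 0 0 0 0.4 0;0 0 0 0 0 0.6 0;0 0 0 0 0 0.8 0;0 0 0 0 0 1 0' | grep force;  python3 ringpx.py;  python3 -m jog '0 0 0 0 0 0.15 0;0 0 0 0 0 0.3 0;0 0 0 0 0 0.5 0;0 0 0 0 0 0.6 0;0 0 0 0 0 0.6 0'; python3 - <<'E'
from h import *
import pickle
c,R=pole_now();print("model tip",tip_now().round(1),"pitch",R.as_euler("xyz",degrees=True).round(1))
for cam in("side","top"):
    f=grab_frame(cam); np.save(f"u_{cam}.npy",f)
    for d in spotter.trace("pole",cam)[:2]:
        y,x=np.nonzero(d["region"]);print(cam,round(d["conf"],2),np.round(d["box"]),len(x))
    for ang in(0,4,8,12):
        R2=eul([0,-ang,0]); g=c+R.apply([-18,0,0]); Q=Ro.from_matrix(R.as_matrix())*R2
        print(cam,ang,[proj(cam,g+Q.apply(np.array(v)+[18,0,0]))[0].round(1).tolist() for v in([65,0,0],[145,0,0],[151,0,-33])])
E
```

```text
force: [-0.3, -0.2, -1.3]
ring px 84 216.07 201.61 [683.   17.4 164.4] [-0.3  0.2 -0.3]
force: [0.2, 0.3, -0.4]
ring px 91 216.34 201.86 [683.9  17.3 190.9] [ 0.7 -0.6 -0.1]
time_s: 26.65
ee_pos: [534.3, 12.9, 122.6]
ee_rot: [-179.7, 29.0, -178.5]
force: [-0.1, 0.0, -0.6]
gripper_width: 21.8
model tip [683.6  17.3 204.9] pitch [  0.  -34.1   1.5]
side 0.59 [220. 194.  34.  30.] 167
side 0 [[241.3, 209.8], [223.4, 197.3], [217.9, 200.4]]
side 4 [[242.1, 209.2], [224.9, 195.9], [218.9, 198.7]]
side 8 [[243.0, 208.6], [226.7, 194.7], [220.2, 197.0]]
side 12 [[244.0, 208.0], [228.6, 193.6], [221.7, 195.5]]
top 0.88 [362. 233.  52.  48.] 339
top 0.67 [230. 150.   5.  52.] 193
top 0 [[231.8, 178.6], [230.2, 155.1], [230.4, 149.7]]
top 4 [[231.7, 179.4], [230.1, 156.6], [230.3, 150.4]]
top 8 [[231.7, 180.3], [230.0, 158.2], [230.1, 151.4]]
top 12 [[231.6, 181.4], [229.9, 160.2], [230.0, 152.7]]
```

```bash
python3 -m jog '0 0 0 -0.3 0 0.1 0;0 0 0 -0.9 -0.02 0.2 0;0 0 0 -1.7 -0.05 0.2 0;0 0 0 -2.6 -0.08 0.2 0;0 0 0 -3.5 -0.1 0.2 0' |grep force;python3 ringpx.py; python3 -m jog '0 0 0 -0.6 -1 0.3 0;0 0 0 -1 -2.5 0.6 0;0 0 0 -1 -4 0.8 0;0 0 0 -1 -5.5 0.8 0;0 0 0 -1 -5.5 0.8 0';python3 -m jog '0 0 0 0 0 0 0';  cat > ang.py <<'E'
from h import *
c,R=pole_now();print("model tip",tip_now().round(1),"rpy",R.as_euler("xyz",degrees=True).round(1),env.state()["qpos"].round(0))
g=c+R.apply([-18,0,0])
for cam in("side","top"):
    f=grab_frame(cam); np.save(f"u_{cam}.npy",f)
    u=proj(cam,c)[0]
    for d in spotter.trace("pole",cam):
        m=d["region"]; 
        bx=d["box"]
        if abs(bx[0]+bx[2]/2-u[0])>45 or abs(bx[1]+bx[3]/2-u[1])>45: continue
        print(cam,round(d["conf"],2),np.round(bx,1),m.sum())
        dist=cv2.distanceTransform((~m).astype(np.uint8),cv2.DIST_L2,5)
        for ang in range(-4,17,2):
            Q=R*eul([0,-ang,0]);L=[[x,0,0] for x in range(60,150,4)]+[[158,0,-8],[160,0,-18],[151,0,-33]]
            p=np.array([proj(cam,g+Q.apply(np.array(v)+[18,0,0]))[0] for v in L])
            s=cv2.remap(dist.astype(np.float32),p[:,0].astype(np.float32)[None],p[:,1].astype(np.float32)[None],cv2.INTER_LINEAR)
            print(ang,s.mean().round(2),p[-1].round(1),end=" | ")
        print()
E
python3 ang.py
```

```text
force: [-0.7, -0.0, -1.4]
ring px 92 216.85 201.52 [590.4  14.9 207.1] [-3.   0.1 -1.6]
time_s: 28.15
ee_pos: [421.5, -129.7, 147.8]
ee_rot: [-179.7, 29.0, -178.8]
force: [-0.0, 0.9, -0.7]
gripper_width: 21.5
time_s: 28.28
ee_pos: [420.8, -126.5, 146.9]
ee_rot: [-179.8, 28.9, -178.5]
force: [0.1, 0.7, -1.2]
gripper_width: 21.5
model tip [ 570.3 -122.1  229. ] rpy [  0.1 -34.    1.5] [ -29.   -1.  132.   32.   27. -146.]
side 0.78 [282.3 187.5  14.5  12.8] 112
-4 11.97 [259.  179.5] | -2 11.6 [259.5 178.5] | 0 11.31 [260.  177.6] | 2 11.04 [260.6 176.6] | 4 10.8 [261.3 175.7] | 6 10.57 [262.  174.8] | 8 10.44 [262.7 174. ] | 10 10.39 [263.6 173.2] | 12 10.35 [264.4 172.4] | 14 10.34 [265.3 171.6] | 16 10.4 [266.3 170.9] | 
top 0.81 [274.9 210.    6.   22.1] 169
-4 11.29 [275.2 182.2] | -2 10.79 [275.4 182.6] | 0 10.26 [275.5 183. ] | 2 9.69 [275.6 183.5] | 4 9.1 [275.7 184. ] | 6 8.47 [275.9 184.7] | 8 7.83 [276.  185.4] | 10 7.15 [276.2 186.2] | 12 6.46 [276.3 187. ] | 14 5.76 [276.4 187.9] | 16 5.06 [276.6 188.9] |
```

```bash
cat > gc.py <<'E'
from h import *
import sys
dz,pit=float(sys.argv[1]),float(sys.argv[2])
# keep true handle point at grip (x=-18) over its cradle place; pit = model pitch that makes true pole level
R=eul([0,-pit,-14.8]); g=Pp+PR.apply([-18,0,0])+[0,0,dz]
goto_tip(g+R.apply(TIP+[18,0,0]),pit,-14.8)
E
python3 gc.py 85 -8
```

```text
rot [ 0.96  8.38 -3.13] shift [-1.05 -7.48 -0.17] tcp [ 395.3 -312.8  142.8]
```

```bash
python3 -m jog '0.1 0.9 -0.6 -0.2 -1.2 0.2 0;0.3 2.4 -1.3 -0.4 -2.6 0.5 0;0.5 4 -2 -0.6 -4 0.6 0;0.7 5.5 -2.6 -0.8 -5.4 0.6 0;0.85 7 -3 -0.95 -6.5 0.6 0';python3 -m jog '0 0 0 0 0 0 0';python3 gc.py 85 -8
```

```text
time_s: 29.1
ee_pos: [398.6, -290.2, 162.8]
ee_rot: [180.0, -6.4, 165.9]
force: [0.6, -0.2, -1.1]
gripper_width: 21.3
time_s: 29.22
ee_pos: [400.2, -290.7, 161.3]
ee_rot: [179.9, -6.2, 166.0]
force: [0.3, 0.6, -1.4]
gripper_width: 21.3
rot [ 0.27  1.35 -0.14] shift [-0.2  -0.89 -0.74] tcp [ 395.3 -312.8  142.8]
```

```bash
python3 -m jog '0.15 0.7 -0.1 -0.1 -0.5 -0.3 0;0.27 1.35 -0.14 -0.2 -0.89 -0.6 0;0.27 1.35 -0.14 -0.2 -0.89 -0.74 0;0.27 1.35 -0.14 -0.2 -0.89 -0.74 0' >/dev/null;python3 -m jog '0 0 0 0 0 0 0'
cat > ang2.py <<'E'
from h import *
c,R=pole_now();print("tip",tip_now().round(1),R.as_euler("xyz",degrees=True).round(1))
gg=c+R.apply([-18,0,0])
b=grab_frame("side");a=grab_frame("top")
for cam,f in(("side",b),("top",a)):
    for ang in(0,8,16):
        Q=R*eul([0,-ang,0])
        print(cam,ang,[proj(cam,gg+Q.apply(np.array(v)+[18,0,0]))[0].round(1).tolist() for v in([-65,0,0],[65,0,0],[145,0,0],[151,0,-33])])
z=lambda im,x,y,w,h,W,H:cv2.resize(im[y:y+h,x:x+w],(W,H),interpolation=cv2.INTER_CUBIC)
w=grab_frame("wrist")
save(np.vstack([np.hstack([z(b,265,145,53,40,400,300),z(a,310,170,53,40,400,300)]),np.hstack([cv2.resize(w,(400,300)),z(w,180,60,144,108,400,300)])]),"fin.png")
E
python3 ang2.py
```

```text
time_s: 29.85
ee_pos: [392.7, -311.1, 144.4]
ee_rot: [-179.7, -13.0, 165.2]
force: [-0.0, -0.7, -1.6]
gripper_width: 21.6
tip [ 553.4 -353.1  105.6] [  0.    7.9 -14.8]
side 0 [[326.7, 171.8], [298.7, 163.2], [282.6, 158.2], [282.1, 164.0]]
side 8 [[326.6, 173.1], [298.7, 161.1], [282.4, 154.0], [281.0, 159.4]]
side 16 [[326.3, 174.2], [299.0, 159.0], [282.9, 150.0], [280.6, 154.9]]
top 0 [[332.3, 253.7], [339.6, 214.6], [344.0, 191.7], [341.9, 192.7]]
top 8 [[331.8, 253.8], [340.4, 214.1], [345.6, 190.3], [343.8, 190.0]]
top 16 [[331.5, 253.6], [341.1, 214.1], [347.1, 189.7], [345.5, 188.1]]
```

View pics/fin.png

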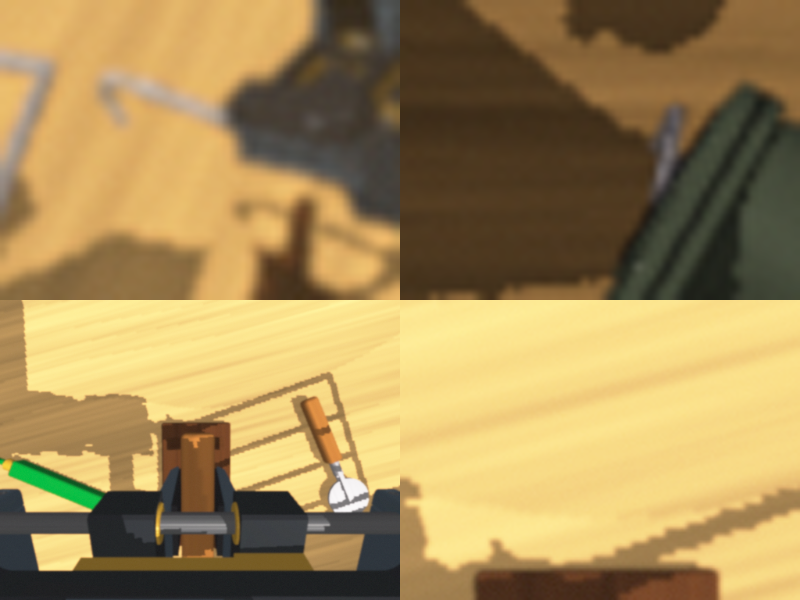

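The side crop shows the rod from (225,115) to the bend at (110,78) with the beak down at (122,122). That slope suggests the pole has sprung back to only a few degrees of turn, so it is nose-down now. I'll measure the rod slope numerically.

```bash
cat > slope.py <<'E'
from h import *
c,R=pole_now(); gg=c+R.apply([-18,0,0]); yaw=R.as_euler("xyz",degrees=True)[2]
f=np.mean([grab_frame("side").astype(float) for _ in range(3)],0)
A=proj("side",gg+R.apply([83,0,0]))[0];B=proj("side",gg+R.apply([160,0,0]))[0]
sat=f[...,0]-f[...,2]           # wood strongly red-blue, steel ~0
U=np.arange(int(B[0])+2,int(A[0])-4);V=[]
for u in U:
    vp=A[1]+(u-A[0])*(B[1]-A[1])/(B[0]-A[0]); v=np.arange(int(vp)-7,int(vp)+5); col=sat[v,u]; w=np.clip(np.median(col)-25-col,0,None); V.append((w*v).sum()/w.sum() if w.sum()>0 else np.nan)
V=np.array(V);k=~np.isnan(V);p=np.polyfit(U[k],V[k],1);r=V-np.polyval(p,U);print("fit",p.round(3),np.round(r,1),"model pitch",-R.as_euler("xyz",degrees=True)[1].round(1))
for th in(-12,-8,-4,0,4,8):
    Q=eul([0,-th,yaw]);a,b=[proj("side",gg+Q.apply([x,0,0]))[0] for x in(83,160)];sl=(b-a)[1]/(b-a)[0];um=U.mean();print(th,sl.round(3),(a[1]+sl*(um-a[0])-np.polyval(p,um)).round(2))
E
python3 slope.py
```

```text
fit [ 0.371 51.137] [-0.  -0.1  0.1  0.1 -0.1  0.   0.1 -0.  -0.1] model pitch -7.9
-12 0.246 3.54
-8 0.308 1.87
-4 0.368 0.21
0 0.43 -1.46
4 0.491 -3.15
8 0.555 -4.87
```

Slope and offset agree: the true pitch is −4°, so the pole turned 4° in the grip. Levelling with model pitch −4 and lowering.

```bash
python3 gc.py 50 -4
```

```text
rot [-0.21 -0.76  0.01] shift [ 0.14 -0.05 -1.46] tcp [ 396.4 -313.1  107.6]
```

```bash
python3 -m jog '-0.1 -0.4 0 0.1 -0.03 -0.3 0;-0.21 -0.76 0 0.14 -0.05 -0.7 0;-0.21 -0.76 0 0.14 -0.05 -1.1 0;-0.21 -0.76 0 0.14 -0.05 -1.46 0' |grep ee_pos;python3 -m jog '0 0 0 0 0 0 0;0 0 0 0 0 0 0';python3 slope.py; python3 gc.py 5 -4
```

```text
ee_pos: [396.4, -313.1, 106.8]
time_s: 30.9
ee_pos: [396.7, -313.2, 107.4]
ee_rot: [-179.7, -9.1, 165.1]
force: [0.5, 0.7, -1.6]
gripper_width: 21.7
fit [ 0.452 32.695] [ 0.1 -0.   0.  -0.1 -0.  -0.1  0.  -0.   0.1] model pitch -4.0
-12 0.256 5.11
-8 0.317 3.48
-4 0.377 1.85
0 0.437 0.23
4 0.498 -1.42
8 0.561 -3.11
rot [ 0.   -0.    0.01] shift [-0.01  0.01 -1.8 ] tcp [ 396.4 -313.1   62.6]
```

```bash
python3 -m jog '0 0 0 -0.01 0.01 -0.5 0;0 0 0 -0.01 0.01 -0.9 0;0 0 0 -0.01 0.01 -1.3 0;0 0 0 -0.01 0.01 -1.6 0;0 0 0 -0.01 0.01 -1.8 0' ;python3 -m jog '0 0 0 0 0 -0.07 0;0 0 0 0 0 -0.14 0;0 0 0 0 0 -0.17 0;0 0 0 0 0 -0.17 0';python3 gc.py 0 -4
```

```text
time_s: 31.68
ee_pos: [396.0, -312.8, 61.7]
ee_rot: [-179.7, -9.2, 165.1]
force: [-0.2, -0.2, -1.2]
gripper_width: 21.8
time_s: 32.17
ee_pos: [396.2, -312.9, 58.3]
ee_rot: [-179.7, -9.1, 165.1]
force: [-0.0, 0.5, 0.3]
gripper_width: 21.9
rot [ 0.   -0.01  0.01] shift [ 0.01 -0.01 -0.03] tcp [ 396.4 -313.1   57.6]
```

Force is turning positive, so the handle is in contact. One more 0.5 mm, release, raise straight up and retreat.

```bash
python3 -m jog '0 0 0 0 0 -0.03 0;0 0 0 0 0 -0.03 0.2;0 0 0 0 0 -0.03 0.5;0 0 0 0 0 -0.03 0.7;0 0 0 0 0 -0.03 0.85' |grep -E "force|wid";python3 -m jog '0 0 0 0 0 0 0.85;0 0 0 0 0 0 0.85;0 0 0 0 0 0.6 0.85;0 0 0 0 0 1.5 0.85;0 0 0 0 0 2.8 0.85'; python3 -m jog '0 -0.8 0 0 0 1 0.85;0 -1 0 -0.5 1 2 0.85;0 -1 0 -1 2.5 2.5 0.85;0 -1 0 -1 4 2.5 0.85;0 -1 0 -1 5.5 2.5 0.85';python3 -m jog '0 0 0 0 0 0 0.85;0 0 0 0 0 0 0.85' >/dev/null
python3 - <<'E'
from h import *
print(env.state()["time_s"],env.state()["ee_pos"])
R=PR
f0=cv2.resize(cv2.imread("pics/side0.png")[:,:,::-1],(512,384),interpolation=cv2.INTER_AREA);t0=cv2.resize(cv2.imread("pics/top0.png")[:,:,::-1],(512,384),interpolation=cv2.INTER_AREA)
for cam,o in(("side",f0),("top",t0)):
    f=grab_frame(cam)
    for d in spotter.trace("pole",cam)[:2]: y,x=np.nonzero(d["region"]);print(cam,round(d["conf"],2),np.round(d["box"]),x.mean().round(1),y.mean().round(1))
    for n,(x,y,w,h) in {"side":{"pole":(280,162,50,40),"pitcher":(235,150,22,30),"wheel":(274,212,46,18)},"top":{"pole":(310,186,36,80),"pitcher":(315,130,30,36),"wheel":(262,205,26,52)}}[cam].items():
        A=cv2.GaussianBlur(f,(0,0),1)[y:y+h,x:x+w].astype(np.float32).mean(2);B=cv2.GaussianBlur(o,(0,0),1)[y:y+h,x:x+w].astype(np.float32).mean(2)
        print(cam,n,"meanabsdiff",np.abs(A-B).mean().round(1),"shift",np.round(cv2.phaseCorrelate(B,A),2))
    print(cam,[ (q,[np.round(d["box"]).tolist() for d in spotter.look_for(q,cam)[:1]]) for q in("jar","pitcher","rolling_pin","pastry_wheel")])
c=Pp
from importlib import reload
f=np.mean([grab_frame("side").astype(float) for _ in range(2)],0);sat=f[...,0]-f[...,2]
gg=Pp+PR.apply([-18,0,0])
for nm,ff in(("before",f0.astype(float)),("now",f)):
    sat=ff[...,0]-ff[...,2];A=proj("side",gg+PR.apply([83,0,0]))[0];B=proj("side",gg+PR.apply([160,0,0]))[0];U=np.arange(int(B[0])+2,int(A[0])-4);V=[]
    for u in U:
        vp=A[1]+(u-A[0])*(B[1]-A[1])/(B[0]-A[0]);v=np.arange(int(vp)-6,int(vp)+5);col=sat[v,u];w=np.clip(np.median(col)-20-col,0,None);V.append((w*v).sum()/max(w.sum(),1e-9))
    print(nm,np.polyfit(U,V,1).round(3),np.round(V,1),"level slope",((B-A)[1]/(B-A)[0]).round(3))
E
python3 ringpx.py
```

```text
force: [-0.0, -0.6, -0.2]
gripper_width: 48.8
time_s: 33.42
ee_pos: [395.8, -312.6, 128.4]
ee_rot: [-179.7, -9.2, 165.1]
force: [0.1, -0.1, 0.1]
gripper_width: 77.8
time_s: 34.05
ee_pos: [371.1, -174.4, 191.2]
ee_rot: [179.0, -4.2, 165.2]
force: [-0.1, -0.0, 0.7]
gripper_width: 77.5
34.3 [ 371.50501941 -175.81239257  190.55135571]
side 0.55 [276. 216.  41.  12.] 293.8 222.0
side 0.52 [325. 158.  35.  13.] 339.2 164.4
ring px 94 216.73 201.5 [ 535.9 -219.   176.9] [0.6 0.7 0.3]Traceback (most recent call last):
  File "<stdin>", line 10, in <module>
    return _wrapfunc(a, 'round', decimals=decimals, out=out)
    return _wrapit(obj, method, *args, **kwds)
    conv = _array_converter(obj)
ValueError: setting an array element with a sequence. The requested array has an inhomogeneous shape after 1 dimensions. The detected shape was (2,) + inhomogeneous part.
```

```bash
python3 -m jog '0 0 0 -0.2 2.4 0.5 0.85;0 0 0 -0.5 4.8 1.5 0.85;0 0 0 -0.9 7.2 2.5 0.85;0 0 0 -1.3 9.6 2.5 0.85;0 0 0 -1.7 12 2.5 0.85';python3 -m jog '0 0 0 0 2.4 0 0.85;0 0 0 -0.3 4.5 0 0.85;0 0 0 -0.6 6.5 0 0.85;0 0 0 -0.6 6.5 0 0.85;0 0 0 -0.6 6.5 0 0.85' >/dev/null
cat > chk.py <<'E'
from h import *
print(env.state()["time_s"],env.state()["ee_pos"])
f0=cv2.resize(cv2.imread("pics/side0.png")[:,:,::-1],(512,384),interpolation=cv2.INTER_AREA);t0=cv2.resize(cv2.imread("pics/top0.png")[:,:,::-1],(512,384),interpolation=cv2.INTER_AREA)
gg=Pp+PR.apply([-18,0,0])
for cam,o in(("side",f0),("top",t0)):
    f=grab_frame(cam)
    for d in spotter.trace("pole",cam)[:2]: y,x=np.nonzero(d["region"]);print(cam,round(d["conf"],2),np.round(d["box"]),x.mean().round(1),y.mean().round(1))
    for n,(x,y,w,h) in {"side":{"pole":(280,162,50,40),"pitcher":(235,150,22,30),"wheel":(274,212,46,18)},"top":{"pole":(310,186,36,80),"pitcher":(315,130,30,36),"wheel":(262,205,26,52)}}[cam].items():
        A=cv2.GaussianBlur(f,(0,0),1)[y:y+h,x:x+w].astype(np.float32).mean(2);B=cv2.GaussianBlur(o,(0,0),1)[y:y+h,x:x+w].astype(np.float32).mean(2)
        sh,rs=cv2.phaseCorrelate(B,A);print(cam,n,"diff",np.abs(A-B).mean().round(1),"shift",np.round(sh,2),round(rs,2))
    print(cam,[(q,[np.round(d["box"]).tolist() for d in spotter.look_for(q,cam)[:1]]) for q in("jar","pitcher","rolling_pin","pastry_wheel")])
    if cam=="side":
      for nm,ff in(("before",o.astype(float)),("now",f.astype(float))):
        sat=ff[...,0]-ff[...,2];A=proj("side",gg+PR.apply([83,0,0]))[0];B=proj("side",gg+PR.apply([160,0,0]))[0];U=np.arange(int(B[0])+2,int(A[0])-4);V=[]
        for u in U:
            vp=A[1]+(u-A[0])*(B[1]-A[1])/(B[0]-A[0]);v=np.arange(int(vp)-5,int(vp)+5);col=sat[v,u];w=np.clip(np.median(col)-20-col,0,None);V.append((w*v).sum()/max(w.sum(),1e-9))
        print(nm,np.polyfit(U,V,1).round(3),np.round(V,1),"level",((B-A)[1]/(B-A)[0]).round(3))
E
python3 chk.py; python3 ringpx.py
```

```text
time_s: 35.08
ee_pos: [329.3, 123.7, 253.0]
ee_rot: [179.0, -4.2, 165.2]
force: [0.9, 1.5, -0.9]
gripper_width: 77.3
35.7 [314.30500779 284.06794323 251.99756511]
side pole diff 30.3 shift [0.61 0.51] 0.23
side pitcher diff 4.7 shift [-0.04  0.  ] 0.99
side wheel diff 51.6 shift [-5.25  0.33] 0.14
side [('jar', [[220.0, 292.0, 41.0, 48.0]]), ('pitcher', [[238.0, 153.0, 19.0, 26.0]]), ('rolling_pin', [[284.0, 259.0, 8.0, 70.0]]), ('pastry_wheel', [[278.0, 217.0, 37.0, 10.0]])]
before [ 0.463 38.121] [169.8 170.1 170.6 171.1 171.7 172.1 172.5 172.9 173.4] level 0.446
now [ -19.84  5848.393] [170.1 171.6 172.5 173.5 173.5 174.4 174.5   0.    0. ] level 0.446
top 0.72 [364. 233.  53.  44.] 383.7 249.5
top 0.62 [326. 213.  14.  40.] 331.7 232.3
top pole diff 4.0 shift [-0.1  -0.04] 1.01
top pitcher diff 5.4 shift [0.03 0.03] 1.01
top wheel diff 4.6 shift [ 0.51 -0.  ] 1.01
top [('jar', [[126.0, 206.0, 33.0, 30.0]]), ('pitcher', [[318.0, 133.0, 25.0, 31.0]]), ('rolling_pin', [[153.0, 230.0, 89.0, 37.0]]), ('pastry_wheel', [[267.0, 208.0, 14.0, 46.0]])]
ring px 95 216.8 201.52 [478.7 242.1 239.2] [0.6 0.5 1.2]
```

```bash
python3 -m jog '0 0 0 -0.4 2 0 0.85;0 0 0 -0.9 4 0 0.85;0 0 0 -1.5 6 0 0.85;0 0 0 -2.2 8 0 0.85;0 0 0 -3 9.5 0 0.85' >/dev/null;python3 -m jog '0 0 0 0 0 0 0.85;0 0 0 0 0 0 0.85'
sed -i 's/"wheel":(274,212,46,18)/"wheel":(274,212,46,18),"jar":(222,286,38,54),"pin":(276,244,20,60)/;s/"wheel":(262,205,26,52)/"wheel":(262,205,26,52),"jar":(120,200,40,36),"pin":(147,228,98,40)/' chk.py; python3 chk.py | grep -v "pitcher',"; python3 ringpx.py
```

```text
time_s: 37.22
ee_pos: [239.0, 521.8, 252.0]
ee_rot: [179.1, -4.3, 165.3]
force: [-0.7, 0.1, 0.2]
gripper_width: 77.7
37.225 [239.00539813 521.8107767  251.96453877]
side 0.75 [315. 160.  46.  17.] 330.2 168.2
side 0.72 [295. 176.  26.  13.] 310.3 181.8
side pole diff 3.1 shift [-0.02  0.02] 0.98
side pitcher diff 3.8 shift [-0.01 -0.  ] 1.0
side wheel diff 3.2 shift [0.2  0.07] 0.97
side jar diff 3.0 shift [-0.    0.03] 0.99
side pin diff 18.8 shift [ 0.42 -0.49] 0.35
before [ 0.463 38.121] [169.8 170.1 170.6 171.1 171.7 172.1 172.5 172.9 173.4] level 0.446
now [ 0.424 49.814] [170.1 170.7 171.1 171.3 171.8 172.2 172.7 173.1 173.6] level 0.446
top 0.83 [326. 191.  16.  62.] 332.9 228.6
top 0.7 [363. 236.  54.  42.] 383.7 249.9
top pole diff 1.8 shift [-0.11 -0.04] 1.01
top pitcher diff 1.0 shift [0.05 0.03] 1.01
top wheel diff 1.0 shift [ 0.51 -0.02] 1.02
top jar diff 0.7 shift [0.04 0.03] 1.04
top pin diff 0.8 shift [0.02 0.03] 1.01
ring px 94 216.85 201.47 [403.7 479.6 239.2] [ 0.3 -0.4  0.2]
```

```bash
python3 -c "
from workcell import env
print(env.job_done(), env.state()['time_s'])"
```

```text
the job is handed in; nothing more can be done
the job is handed in; nothing more can be done
```

The job is handed in at about 37 s. The window is down on its sill and the pole is back in the cradle's notches, hook down.

**What I did**
- I took the beech pole from the cradle. My first grip tilt ran a wrist joint to its limit, so I laid the pole back once and regripped it.
- I dropped the hook into the ring with the pole slanting up at about 37° and pulled the sash down at about 4 N.
- The sash stopped on the sill. The force rose to about 9 N while the ring stayed still in the image.
- I then unhooked the pole, levelled it, laid it back and drew the arm clear.

**Last checks**
- **Sash:** the ring stayed at the same image height (within half a pixel) from the stop until the end. I judged "fully down" from that and the force, because my height estimate of 187 ± 5 mm (190 mm expected) is not precise enough on its own.
- **Pole:** compared with the first pictures, it sits within 0.1 pixel of where it was. The rod slope is 0.42, against 0.46 before and 0.45 for level.
- **Bystanders:** the pitcher and jar show no shift in either view.
- **Pole turn in grip:** the pole turned about 4° in the grip during the pull, and I corrected for that before laying it down.

**Checks that disagreed**
- **Rolling pin:** the side-view comparison failed with a poor match, probably because the arm was in a different pose. The top view showed no shift.
- **Pastry wheel:** the top view gave an apparent shift of half a pixel, against 0.2 in the side view. I never went near it, so I take it as comparison error.

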